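# Refill the shadow-foam tray on the deck fitter's bench

## Task

A white cross connector has been left lying on the green foam tray: put it in the blue bin, and lay the steel spanner, the brass elbow and the red tee each in the cavity cut to its own outline, pressed or dropped fully home and lying flat. Leave the other things on the bench standing where they are.

Things in the scene. Friction and masses are not known exactly. Their poses are not given: they have to be found in the camera images.
- spanner_mid (a point): steel ring spanner lying flat, 120 mm long and 22 mm thick, with flat sides. Point: middle of its length, half-way up (11 mm above its underside). Axes: z up. x runs from the handle to the ring end: handle 22 mm wide from x = -60 to about +16 mm, round ring end 46 mm across centred at x = +37 mm; balance point about x = +8 mm.
- elbow_mid (a point): brass-coloured L-shaped rail connector lying flat, 22 mm thick, both legs 20 mm wide. Point: middle of the long leg, half-way up (11 mm above its underside). Axes: z up. Long leg along x from -38 to +38 mm (y from -10 to +10); short leg at its +x end, x from +18 to +38 mm, reaching y = +46 mm.
- tee_mid (a point): red T-shaped rail connector lying flat, 22 mm thick, arms 20 mm wide. Point: middle of the bar, half-way up (11 mm above its underside). Axes: z up. Bar along x from -40 to +40 mm (y from -10 to +10); stem along +y (x from -10 to +10) reaching y = +50 mm.
- cross_mid (a point): white plus-shaped rail connector, 70 x 70 mm over its arms, 22 mm thick, arms 20 mm wide along its x and y; it starts lying flat on top of the tray's foam across one or two cavities. Point: centre, half-way up. It has no cavity and belongs in the blue bin.
- spanner_slot (a point): cavity for the spanner in a black foam tile, orange floor, 9 mm deep, 2.5 mm wider than the part all round; outline a straight slot with a round (eight-sided) end. Point: where spanner_mid lies when the spanner is fully home, 11 mm above the cavity's floor, 2 mm above the foam's top face; x and y axes are those of the seated spanner, z up. The seated part stands 13 mm proud.
- elbow_slot (a point): cavity for the elbow in a black foam tile, orange floor, 9 mm deep, 2.5 mm wider than the part all round; outline an L. Point: where elbow_mid lies when the elbow is fully home, 11 mm above the cavity's floor, 2 mm above the foam's top face; x and y axes are those of the seated elbow, z up. The seated part stands 13 mm proud.
- tee_slot (a point): cavity for the tee in a black foam tile, orange floor, 9 mm deep, 2.5 mm wider than the part all round; outline a T. Point: where tee_mid lies when the tee is fully home, 11 mm above the cavity's floor, 2 mm above the foam's top face; x and y axes are those of the seated tee, z up. The seated part stands 13 mm proud.
- tray: green tray frame, 156 mm along its x by 292 mm along its y, 17 mm high, fixed; it holds three black foam tiles (140 x 92 mm, one cavity each, in any order) side by side along its y, flush with its rim. Origin: centre of its underside, on the bench. Each part starts within 1.75 rad of the yaw of its cavity.
- bin: blue open bin fixed to the bench, 124 x 124 mm, 40 mm high, walls and floor 3 mm. Origin: centre of its underside.
- carton: small cardboard carton 40 x 70 x 36 mm, loose, lying near the robot. Origin: centre of its underside. To be left alone.
- glue: white glue bottle with red cap, 44 mm across, 125 mm tall, loose, standing on the left. Origin: centre of its underside. To be left alone.
- spray: plain aluminium can, 52 mm across, 130 mm tall, loose, standing on the right. Origin: centre of its underside. To be left alone.
- tin: paint tin with white band, 80 mm across, 85 mm tall, loose, behind the tray. Origin: centre of its underside. To be left alone.
- oil: green bottle with red cap, 70 mm across, 180 mm tall, loose, behind the tray. Origin: centre of its underside. To be left alone.
- offcut: pale wood offcut 80 x 40 x 22 mm, loose, in front of the tray on the left. Origin: centre of its underside. To be left alone.
- tape: grey tape-measure case 60 x 35 x 50 mm, loose, in front of the tray on the right. Origin: centre of its underside. To be left alone.
Not all that is in view belongs to the job. What is shaped like the part that bears spanner_slot but purple is not meant. Several things look just like the part that bears spanner_mid: the one meant starts farthest to the robot's left.

How it is judged:
By the outcome, as a careful person would: the job done as asked, in the order asked, and still so for the second after the job is handed in, with the robot touching nothing.
It also fails if it takes over 72 s, if anything falls off the work surface, if the arm or the gripper's body presses on something with over 40 N, if the wrist force passes 120 N, or if a joint passes its speed limit or range.

## Robot

A 6-joint arm with a two-finger parallel gripper is mounted at the origin on the work surface. World frame = base frame: x ahead of the robot, y to its left, z up, the work surface at z = 0. Lengths are in m, angles in rad, forces in N, time in s.
With the tool pointing down it reaches from about 0.275 to 0.825 m from the base axis. Payload 4.9 kg.
Tool frame: the origin (TCP) lies at the very end of the fingers, on their centre line; the grasp point (between the pads) lies bot.tcp_to_grasp behind it (bot.tcp_to_grasp is the distance from the TCP to the grasp point, in m); z points along the fingers, y is the direction in which the jaws open and shut (so a half turn about z gives the same grasp; the last joint's range is limited). The gripper opens to 85 mm and grips with 20 to 120 N. Pads are 22 mm wide; open, the fingers measure 114 mm over their backs; the gripper's body (76 mm by 85 mm) begins 54 mm behind the grasp point. The pads swing forward as they close: fully open they stand 13 mm farther back than shut.
Start: joints at [-1.364, 0.326, -0.193, 1.052, 0, 1.437], TCP at [0.184, -0.518, 0.231] pointing down, gripper open.
Joint ranges: [-2.65, 2.65], [-0.97, 1.79], [-1.3, 1.35], [-1.93, 2.1], [-1.47, 1.37], [-3.14, 3.14]. Speed limits (rad/s): [2.57, 2.57, 3.14, 3.14, 3.14, 3.14].

## Interface

Orientations are given as a unit quaternion [x, y, z, w].
In Python, from bench import bot, viewer gives the robot as it stands.
- The arm moves only by the shell command python3 -m crank 'ROWS' [OPENING] [FORCE]. ROWS is JSON, one flat list of numbers, 6 for each row, row after row: the shift along the tool's x, y, z in m, then the turn, a rotation vector about the tool's x, y, z in degrees. In form: [x, y, z, rx, ry, rz, x, y, z, rx, ry, rz, ...]. A call has 1 to 12 rows; each row is the pose to reach, as a shift and turn from the pose commanded when the call began, along the tool's axes at that moment; what a row does not reach only later rows make up. A row lasts 1/12 s, in which the tool goes at most 41.7 mm and 7.16 degrees, less where a joint would pass 70% of its speed; a pose out of reach is approached as far as the arm can. A call with a gripper value outside its range is refused whole. OPENING is the opening, from 0 (shut) to 1 (fully open), set as the call begins (- or left out, the last holds). The fingers move at their own pace and stop on an object; FORCE is the grip in N (left out, the last holds). Time passes only in rows, so rows that repeat a pose let the fingers close. It gives the time, the measured TCP pose, the force and the opening at its end, in the units of the state.
- bot.sense(): the state, without advancing time (a new reading comes with each control period).
- viewer.camera(name): name is "side" or "top"; returns the picture (400x640x3 uint8, red, green, blue); there is no depth.
- viewer.camera_info(name): a dict with "K" (3x3 intrinsics, pixels), "rvec" (rotation vector, rad) and "tvec" (3), from world to camera coordinates, as OpenCV has them. Camera axes: x right, y down, z forward; pixel columns grow to the right and rows downward; lengths in m; the calibration is good to about 2 mm. A picture is of the moment at which its call begins. camera_info takes no time and is no camera call.
- bot.sign_off(): hands the job in, once; it reports no verdict.
The state is a dict: "t": time; "joint_positions": joint angles; "joint_vel": joint speeds; "joint_efforts": joint torques, N m; "eef_pos": TCP position; "tcp_rot": TCP orientation; "ft_force": force on the tool from outside, world axes, zero at the start; "torque": the same for the moment, N m; "opening": finger opening in m.
Only numpy, scipy, OpenCV 4.12 (cv2) and the standard library are available. Lean on these libraries where they do the work, as an engineer would, in place of code of your own. Each camera call takes 0.05 s, during which the arm holds its last target.

## Working session

There is one attempt and no reset: what is moved stays moved. The work goes in short steps, Python scripts to look and compute and a shell command to move; the robot and the scene stay as the last step left them, time stands still between calls to the robot, and variables do not carry over. Pictures are saved under pics/ and viewed, and the job is handed in when it is done.

```bash
ls; mkdir -p pics; python3 - <<'E'
from bench import bot, viewer
import cv2
print(bot.sense()); print(bot.tcp_to_grasp)
for n in("top","side"):
    im=viewer.camera(n); cv2.imwrite(f"pics/{n}0.png",im[:,:,::-1]); print(n,viewer.camera_info(n))
E
```

```text
pics
{'t': 0.0, 'joint_positions': array([-1.36419282e+00,  3.26919468e-01, -1.93595955e-01,  1.05201964e+00,
       -2.99601598e-05,  1.43660108e+00]), 'joint_vel': array([-4.12679605e-04, -3.50164077e-04,  4.52671245e-05,  4.65700863e-04,
       -1.66460923e-04, -1.94919871e-03]), 'joint_efforts': array([-1.10925539e-03, -4.43396151e+01,  2.62441564e+01,  1.54532329e-02,
       -2.78257548e-04,  1.04562375e-06]), 'eef_pos': array([ 0.18371325, -0.51777817,  0.23051056]), 'tcp_rot': array([ 9.85516746e-01,  1.69575905e-01, -4.64380428e-05, -8.68254605e-04]), 'ft_force': array([ 0.87015223,  0.91960715, -0.6460191 ]), 'torque': array([-0.02904448,  0.03661114, -0.00210335]), 'opening': 0.08552772201155796}
0.0187
top {'K': array([[368.58954682,   0.        , 318.06720499],
       [  0.        , 368.58954682, 205.92649452],
       [  0.        ,   0.        ,   1.        ]]), 'rvec': array([ 2.16130065, -2.20960538,  0.11089977]), 'tvec': array([-0.01121349,  0.54279932,  1.28284014])}
side {'K': array([[450.49571753,   0.        , 324.60205645],
       [  0.        , 450.49571753, 202.11449324],
       [  0.        ,   0.        ,   1.        ]]), 'rvec': array([ 0.71176736, -2.65676032,  1.07076283]), 'tvec': array([0.46023193, 0.25491916, 1.12365011])}
```

View pics/top0.png

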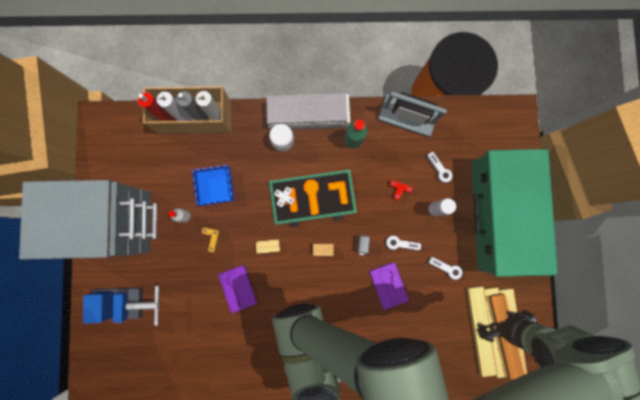

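View pics/side0.png

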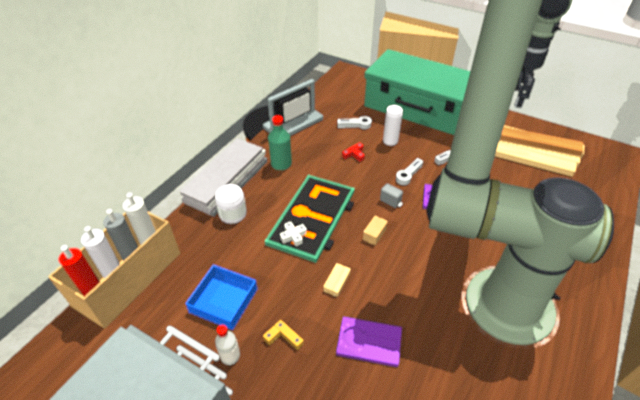

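```bash
cat > h.py <<'E'
import numpy as np, cv2
from bench import bot, viewer
I={n:viewer.camera_info(n) for n in("top","side")}
def R(n): return cv2.Rodrigues(I[n]["rvec"])[0]
def cast(n,px,z):
    px=np.atleast_2d(np.asarray(px,float)); K=I[n]["K"]
    d=(np.linalg.inv(K)@np.c_[px,np.ones(len(px))].T).T@R(n)
    c=-R(n).T@I[n]["tvec"]
    return c+d*((z-c[2])/d[:,2])[:,None]
def proj(n,P):
    return cv2.projectPoints(np.atleast_2d(np.asarray(P,float)),I[n]["rvec"],I[n]["tvec"],I[n]["K"],None)[0][:,0]
def snap(n,name,box=None,s=1):
    im=viewer.camera(n); save(im,name,box,s); np.save(f"pics/{name}.npy",im); return im
def save(im,name,box=None,s=1):
    b=im
    if box: x0,y0,x1,y1=box; b=im[y0:y1,x0:x1]
    if s!=1: b=cv2.resize(b,None,fx=s,fy=s,interpolation=cv2.INTER_CUBIC)
    cv2.imwrite(f"pics/{name}.png",b[:,:,::-1])
E
python3 - <<'E'
from h import *
t=cv2.imread("pics/top0.png")[:,:,::-1]; s=cv2.imread("pics/side0.png")[:,:,::-1]
save(t,"tc1",(190,160,360,260),4); save(t,"tc2",(350,140,480,290),4); save(s,"sc1",(250,170,400,290),5)
for p in [(404,243),(440,166),(446,268),(312,197),(213,186),(212,240),(400,188)]: print(p,cast("top",p,.02)[0].round(3))
E
```

```text
(404, 243) [ 0.405 -0.324  0.02 ]
(440, 166) [ 0.678 -0.466  0.02 ]
(446, 268) [ 0.314 -0.469  0.02 ]
(312, 197) [ 0.575 -0.002  0.02 ]
(213, 186) [0.622 0.348 0.02 ]
(212, 240) [0.431 0.352 0.02 ]
(400, 188) [ 0.601 -0.318  0.02 ]
```

View pics/tc1.png

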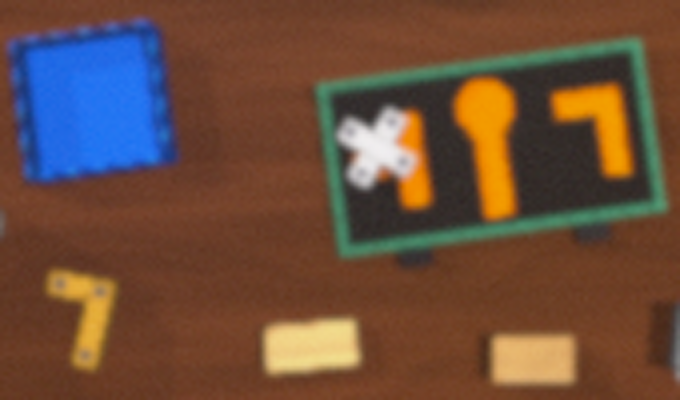

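View pics/tc2.png

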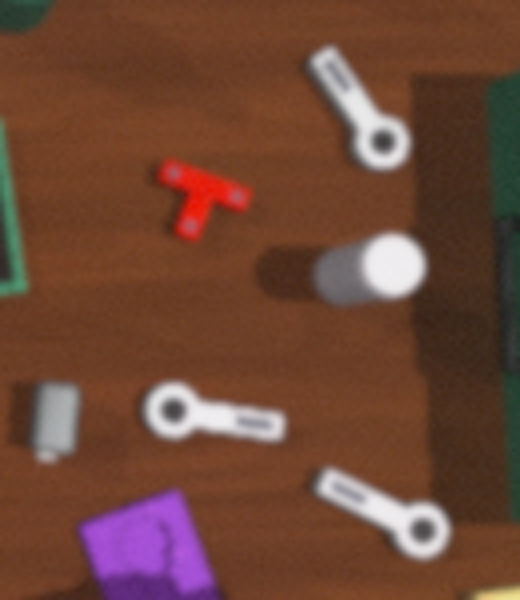

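View pics/sc1.png

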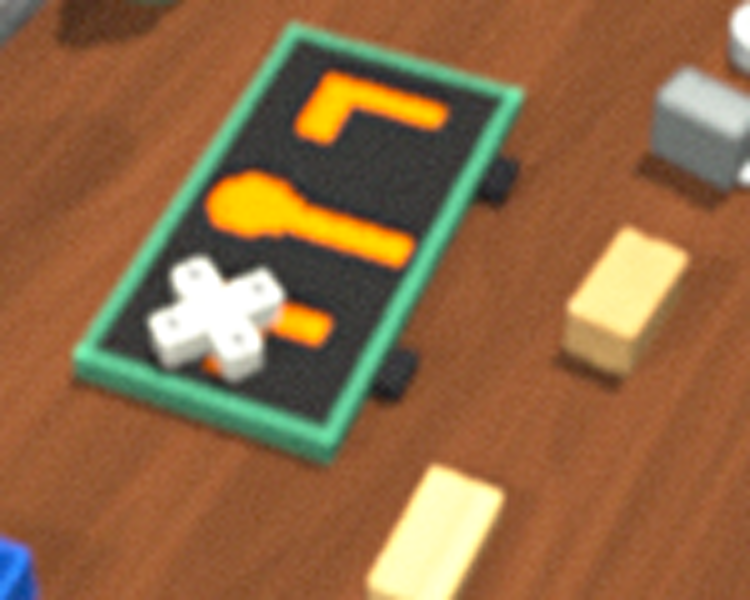

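```bash
cat > seg.py <<'E'
from h import *
S=4
COL={"orange":((8,200,180),(22,255,255)),"red":((174,150,110),(180,255,255),(0,170,150),(5,255,255)),"brass":((18,110,120),(30,255,255)),
"white":((0,0,120),(180,70,255)),"green":((65,70,60),(90,255,255)),"blue":((100,150,60),(122,255,255))}
def mask(im,col,box):
    x0,y0,x1,y1=box
    c=cv2.resize(im[y0:y1,x0:x1],None,fx=S,fy=S,interpolation=cv2.INTER_CUBIC)
    h=cv2.cvtColor(c,cv2.COLOR_RGB2HSV); q=COL[col]; m=0
    for i in range(0,len(q),2): m=m|cv2.inRange(h,q[i],q[i+1])
    return m
def contours(im,col,box,amin=20,hull=False,close=0):
    m=mask(im,col,box)
    if close: m=cv2.morphologyEx(m,cv2.MORPH_CLOSE,np.ones((close,close),np.uint8))
    cs,_=cv2.findContours(m,cv2.RETR_EXTERNAL,cv2.CHAIN_APPROX_NONE)
    return [ (c[:,0].astype(float)+.5)/S-.5+np.array(box[:2]) for c in sorted(cs,key=cv2.contourArea,reverse=True) if cv2.contourArea(c)>amin*S*S]
def plane(n,c,z): return cast(n,c,z)[:,:2]*1000   # mm
def desc(n,c,z):
    p=plane(n,c,z).astype(np.float32); m=cv2.moments(p[:,None])
    c0=np.array([m["m10"],m["m01"]])/m["m00"]
    ax=.5*np.degrees(np.arctan2(2*m["mu11"],m["mu20"]-m["mu02"]))
    return p,c0,abs(m["m00"]),ax,cv2.minAreaRect(p)
E
python3 - <<'E'
from seg import *
ims={"top":cv2.imread("pics/top0.png")[:,:,::-1],"side":cv2.imread("pics/side0.png")[:,:,::-1]}
jobs={"top":[("orange",(265,165,360,228),.0125),("red",(380,175,420,205),.011),("brass",(198,222,225,255),.011),("white",(272,182,299,212),.028),("white",(382,230,426,256),.011),("green",(262,165,362,228),.017),("blue",(185,160,240,212),.035)],
"side":[("orange",(260,170,360,265),.0125),("red",(335,135,375,165),.011),("brass",(255,310,310,355),.011),("white",(275,215,310,250),.028),("white",(390,155,427,187),.011),("green",(260,170,360,262),.017)]}
for n in jobs:
  for col,b,z in jobs[n]:
    for c in contours(ims[n],col,b):
      p,c0,a,ax,r=desc(n,c,z)
      print(n,col,"cen",c0.round(1),"area",a.round(0),"ax",ax.round(1),"rect",np.round(r[0],1),np.round(r[1],1),round(r[2],1))
E
```

```text
Traceback (most recent call last):
AttributeError: 'float' object has no attribute 'round'
```

```bash
cat > m0.py <<'E'
from seg import *
ims={"top":cv2.imread("pics/top0.png")[:,:,::-1],"side":cv2.imread("pics/side0.png")[:,:,::-1]}
jobs={"top":[("orange",(265,165,360,228),.0125),("red",(380,175,420,205),.011),("brass",(198,222,225,255),.011),("white",(272,182,299,212),.028),("white",(382,230,426,256),.011),("green",(262,165,362,228),.017),("blue",(185,160,240,212),.035)],
"side":[("orange",(260,170,360,265),.0125),("red",(335,135,375,165),.011),("brass",(255,310,310,355),.011),("white",(275,215,310,250),.028),("white",(390,155,427,187),.011),("green",(260,170,360,262),.017)]}
for n in jobs:
  for col,b,z in jobs[n]:
    for c in contours(ims[n],col,b):
      p,c0,a,ax,r=desc(n,c,z)
      print(n,col,"cen",c0.round(1),"area",int(a),"ax",round(ax,1),"rect",np.round(r[0],1),np.round(r[1],1),round(r[2],1))
E
python3 m0.py
```

```text
top orange cen [584.8  -2.3] area 3940 ax 6.8 rect [577.1   2. ] [ 51.1 123.3] 88.8
top orange cen [ 599.  -101.9] area 2597 ax 32.7 rect [588.9 -94.5] [80.6 60.1] 7.0
top orange cen [559.2  64.1] area 957 ax 0.8 rect [568.3  66.9] [83.6 24.4] 4.8
top red cen [ 600.5 -320. ] area 2732 ax 67.5 rect [ 591.6 -316.1] [84.4 64.6] 67.4
top brass cen [439.2 356.3] area 2612 ax 11.3 rect [433.4 367.1] [61.6 80.3] 76.7
top white cen [578.5  99.1] area 2865 ax -10.9 rect [578.9  98.5] [64.4 64.4] 17.8
top white cen [ 402.7 -317.4] area 4315 ax 79.6 rect [ 406.5 -324.1] [126.8  52.4] 87.4
top green cen [576.7  -3.4] area 44383 ax -83.0 rect [575.6  -3.4] [157.9 291.8] 7.1
top blue cen [622.1 345.2] area 15455 ax -84.0 rect [622.4 345.7] [125.2 129.2] 7.3
side orange cen [586.2  -3.3] area 3775 ax 7.4 rect [577.7  -2.1] [125.8  48.7] 3.8
side orange cen [ 600.3 -102.7] area 2576 ax 31.9 rect [589.4 -95.6] [82.6 58.9] 6.9
side orange cen [540.5  63.8] area 566 ax 1.3 rect [540.3  63.9] [27.8 23.5] 10.8
side red cen [ 599.9 -323.7] area 3868 ax -80.1 rect [ 605.9 -318.9] [74.6 98.1] 31.0
side brass cen [440.3 354.2] area 3255 ax 10.8 rect [433.6 363.9] [63.5 85.9] 76.7
side white cen [579.3  93.2] area 4261 ax -61.7 rect [579.6  94. ] [70.1 81.8] 15.2
side white cen [ 403.9 -319.5] area 5494 ax 82.8 rect [ 407.7 -325.3] [148.9  55.1] 86.5
side green cen [574.7   0.7] area 47177 ax -82.9 rect [574.2   0.6] [160.7 303.2] 7.1
```

```bash
cat > m1.py <<'E'
from m0 import *
print('---')
def ext(n,col,b,z,k,th):
    c=contours(ims[n],col,b)[k]; p,c0,a,ax,r=desc(n,c,z); t=np.radians(th)
    U=np.array([[np.cos(t),np.sin(t)],[-np.sin(t),np.cos(t)]]); q=p@U.T
    lo,hi=q.min(0),q.max(0); mid=(lo+hi)/2
    return U,q,lo,hi,U@c0
for n,bo in(("top",(265,165,360,228)),("side",(260,170,360,265))):
  for k,nm in((0,"spslot"),(1,"elslot"),(2,"teeslot")):
    U,q,lo,hi,c=ext(n,"orange",bo,.0125,k,7.05)
    print(n,nm,"ext",(hi-lo).round(1),"trayframe lo",lo.round(1),"hi",hi.round(1),"cen",c.round(1))
U,q,lo,hi,c=ext("top","green",jobs["top"][5][1],.017,0,7.05); print("tray",lo.round(1),hi.round(1),((lo+hi)/2).round(1))
U,q,lo,hi,c=ext("side","green",jobs["side"][5][1],.017,0,7.05); print("trays",lo.round(1),hi.round(1))
# dark holes/ring for the spanner: ring width profile
for n,b in(("top",(382,230,426,256)),("side",(390,155,427,187))):
  c=contours(ims[n],"white",b)[0]; p=plane(n,c,.011)
  th0=math=None
  d=p-p.mean(0)
  # handle part: far end -> axis by fitLine over the handle half (y smaller)
  h=p[(p[:,1]<-330)&(p[:,1]>-372)]; L=cv2.fitLine(h.astype(np.float32),cv2.DIST_L2,0,.01,.01).ravel()
  rg=p[p[:,1]>-300]; (cx,cy),rr=cv2.minEnclosingCircle(rg.astype(np.float32))
  print(n,"handle dir deg",np.degrees(np.arctan2(L[1],L[0])).round(1),"pt",L[2:].round(1),"ring",round(cx,1),round(cy,1),round(rr,1),"y range",p[:,1].min().round(1),p[:,1].max().round(1))
E
python3 m1.py | sed '1,/---/d'
```

```text
top spslot ext [125.   50.9] trayframe lo [510.1 -99.5] hi [635.1 -48.6] cen [580.1 -74. ]
top elslot ext [80.7 60.1] trayframe lo [ 532.5 -196.1] hi [ 613.1 -136. ] cen [ 582.  -174.7]
top teeslot ext [83.4 24.6] trayframe lo [530.5 -14.4] hi [613.9  10.1] cen [562.8  -5. ]
side spslot ext [125.9  49.1] trayframe lo [510.  -99.6] hi [635.9 -50.5] cen [581.3 -75.3]
side elslot ext [82.6 58.9] trayframe lo [ 531.9 -196.7] hi [ 614.5 -137.8] cen [ 583.2 -175.6]
side teeslot ext [28.7 23.2] trayframe lo [530.  -14.4] hi [558.6   8.7] cen [544.2  -3. ]
tray [ 491.8 -219.9] [649.7  71.8] [570.8 -74. ]
trays [ 489.4 -221.5] [650.2  81.6]
top handle dir deg 18.6 pt [ 396.4 -351.1] ring 408.3 -285.9 27.0 y range -387.1 -260.7
side handle dir deg 9.5 pt [ 398.  -350.7] ring 411.6 -280.1 32.2 y range -399.7 -250.4
```

```bash
cat > m2.py <<'E'
from m0 import *
print('---')
for n,b in(("top",(382,230,426,256)),("side",(390,155,427,187))):
  c=contours(ims[n],"white",b)[0]; p=plane(n,c,.011)
  for th in (80,82,84):
    t=np.radians(th); U=np.array([[np.cos(t),np.sin(t)],[-np.sin(t),np.cos(t)]]); q=p@U.T
    # widths by slices
    lo,hi=q.min(0),q.max(0); L=hi[0]-lo[0]
    o=[]
    for f in (.1,.2,.3,.4,.5,.8):
      s=q[abs(q[:,0]-(lo[0]+f*L))<2]; o.append(((s[:,1].min()+s[:,1].max())/2).round(1)); w=np.ptp(s[:,1])
    print(n,th,"L",L.round(1),"mid",((lo+hi)/2).round(1),"centreline",o,"w",w.round(1))
  x0,y0,x1,y1=b; im=ims[n][y0:y1,x0:x1]; g=cv2.resize(im,None,fx=4,fy=4,interpolation=cv2.INTER_CUBIC)
  full=np.zeros(g.shape[:2],np.uint8); cc=((c-np.array(b[:2])+.5)*4-.5).astype(np.int32); cv2.fillPoly(full,[cc[:,None]],255)
  full=cv2.erode(full,np.ones((9,9),np.uint8))
  m=((g.max(2)<135)*255).astype(np.uint8)&full
  nn,lab,st,cen=cv2.connectedComponentsWithStats(m)
  for i in range(1,nn):
    if st[i,4]>30:
      px=(cen[i]+.5)/4-.5+np.array(b[:2]); print(n,"dark",st[i,4],px.round(1),(cast(n,px,.022)[0]*1000).round(1),(cast(n,px,.0)[0]*1000).round(1))
save(ims["side"],"sc2",(380,145,440,195),10)
E
python3 m2.py | sed '1,/---/d'
```

```text
top 80 L 127.6 mid [-249.2 -452. ] centreline [np.float64(-451.3), np.float64(-451.4), np.float64(-451.5), np.float64(-451.6), np.float64(-451.3), np.float64(-452.1)] w 52.4
top 82 L 127.5 mid [-264.7 -444.3] centreline [np.float64(-440.8), np.float64(-440.9), np.float64(-441.6), np.float64(-442.3), np.float64(-442.3), np.float64(-444.1)] w 52.6
top 84 L 127.4 mid [-280.1 -436. ] centreline [np.float64(-429.6), np.float64(-430.1), np.float64(-431.2), np.float64(-432.4), np.float64(-432.7), np.float64(-435.9)] w 52.5
top dark 326 [392.9 242.2] [ 408.5 -284.3   22. ] [ 408.1 -289.1    0. ]
side 80 L 147.4 mid [-250.1 -453.8] centreline [np.float64(-455.6), np.float64(-453.4), np.float64(-453.4), np.float64(-453.1), np.float64(-453.7), np.float64(-452.0)] w 52.4
side 82 L 147.9 mid [-265.9 -446.1] centreline [np.float64(-444.8), np.float64(-442.8), np.float64(-443.0), np.float64(-443.5), np.float64(-444.7), np.float64(-444.2)] w 51.7
side 84 L 148.4 mid [-281.2 -437.9] centreline [np.float64(-433.3), np.float64(-431.7), np.float64(-432.4), np.float64(-433.5), np.float64(-435.1), np.float64(-435.9)] w 51.0
side dark 239 [403.5 174.5] [ 408.9 -286.5   22. ] [ 415.8 -310.     0. ]
```

View pics/sc2.png

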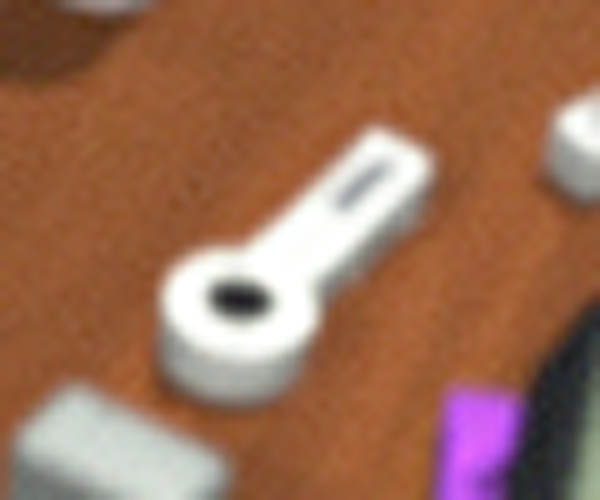

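```bash
cat > go.py <<'E'
import sys, numpy as np
from scipy.spatial.transform import Rotation as Ro
from bench import bot
# usage: go.py x y z(mm) psi(deg): shift/turn from the pose now
def run(x,y,z,psi):
    s=bot.sense(); p=s["eef_pos"]*1000; r=Ro.from_quat(s["tcp_rot"])
    a=np.radians(psi)/2; g=Ro.from_quat([np.cos(a),np.sin(a),0,0])
    d=r.inv().apply(np.array([x,y,z])-p); w=np.degrees((r.inv()*g).as_rotvec())
    print("t",round(s["t"],2),"pos",p.round(1),"psi",round(float(np.degrees(np.arctan2(*r.apply([1,0,0])[[1,0]]))),1),"open",round(s["opening"]*1000,1),"F",s["ft_force"].round(1),"j6",s["joint_positions"][5].round(2))
    print("shift mm",d.round(1),"turn",w.round(2),"rows",round(max(np.linalg.norm(d)/41.7,np.linalg.norm(w)/7.16),1))
run(*map(float,sys.argv[1:5]))
E
python3 go.py 579 97 150 62.8
```

```text
t 0.1 pos [ 183.7 -517.8  230.6] psi 19.5 open 85.5 F [ 0.1  0.3 -0.5] j6 1.44
shift mm [ 578.  -447.2   81.4] turn [ -0.08  -0.05 -43.27] rows 17.6
```

Spanner candidates in the top view: (404,243) at y=-0.32, (440,166) at y=-0.47, (446,268) at y=-0.47. I choose (404,243), farthest left, confirmed in the crops. The purple tiles at (237,289) and (388,285) are decoys. The cross at (284,197) is the only white plus.

```bash
python3 -m crank '[0.578,-0.447,0.08,0,0,-43.3,0.578,-0.447,0.08,0,0,-43.3,0.578,-0.447,0.08,0,0,-43.3,0.578,-0.447,0.08,0,0,-43.3,0.578,-0.447,0.08,0,0,-43.3,0.578,-0.447,0.08,0,0,-43.3,0.578,-0.447,0.08,0,0,-43.3,0.578,-0.447,0.08,0,0,-43.3,0.578,-0.447,0.08,0,0,-43.3,0.578,-0.447,0.08,0,0,-43.3,0.578,-0.447,0.08,0,0,-43.3,0.578,-0.447,0.08,0,0,-43.3]' 1 40; python3 go.py 579 97 100 62.8
```

```text
t: 1.1
eef_pos: [0.4533, -0.0984, 0.1765]
tcp_rot: [0.853, 0.521, -0.0, -0.0]
ft_force: [0.3, -0.8, 0.1]
opening: 0.0856
t 1.1 pos [453.3 -98.4 176.5] psi 62.8 open 85.6 F [ 0.3 -0.8  0.1] j6 1.67
shift mm [231.2  22.7  76.5] turn [-0.01  0.01  0.03] rows 5.9
```

```bash
python3 -m crank '[0.231,0.023,0.076,0,0,0,0.231,0.023,0.076,0,0,0,0.231,0.023,0.076,0,0,0,0.231,0.023,0.076,0,0,0,0.231,0.023,0.076,0,0,0,0.231,0.023,0.076,0,0,0,0.231,0.023,0.076,0,0,0]'; python3 go.py 579 97 18 62.8
python3 - <<'E'
from h import *
im=snap("side","s1",(240,150,400,290),5); im=snap("top","t1",(240,140,360,240),6)
E
```

```text
t: 1.68
eef_pos: [0.58, 0.0996, 0.098]
tcp_rot: [0.852, 0.524, 0.0, -0.001]
ft_force: [-0.2, -0.1, -0.6]
opening: 0.0856
t 1.68 pos [580.   99.6  98. ] psi 63.2 open 85.6 F [-0.2 -0.1 -0.6] j6 2.08
shift mm [-2.9  0.4 80. ] turn [-0.12 -0.08  0.37] rows 1.9
```

View pics/s1.png

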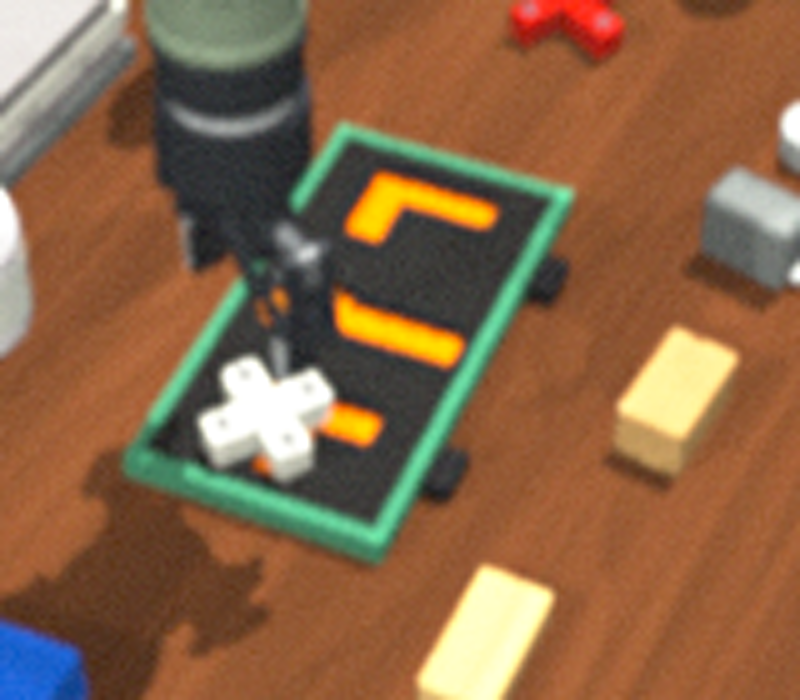

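View pics/t1.png

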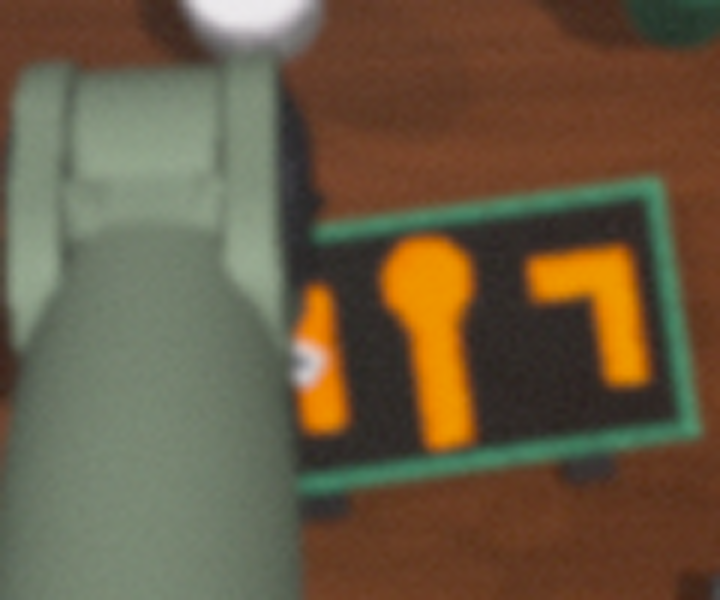

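```bash
python3 -m crank '[0,0,0.04,0,0,0,0,0,0.06,0,0,0,0,0,0.06,0,0,0,0,0,0.06,0,0,0]'; python3 go.py 579 97 18 62.8
```

```text
t: 2.12
eef_pos: [0.5772, 0.0934, 0.0405]
tcp_rot: [0.854, 0.521, -0.001, -0.001]
ft_force: [0.4, 0.1, 0.2]
opening: 0.0854
t 2.12 pos [577.2  93.4  40.5] psi 62.7 open 85.4 F [0.4 0.1 0.2] j6 2.08
shift mm [ 4.   0.  22.5] turn [-0.14  0.09 -0.06] rows 0.5
```

```bash
python3 -m crank '[0.003,0,0.022,0,0,0,0.003,0,0.022,0,0,0,0.003,0,0.022,0,0,0]'; python3 go.py 579 97 18 62.8;  python3 -m crank '[0,0,0,0,0,0,0,0,0,0,0,0,0,0,0,0,0,0,0,0,0,0,0,0,0,0,0,0,0,0]' 0.3 40;python3 go.py 579 97 120 62.8
```

```text
t: 2.37
eef_pos: [0.5801, 0.0967, 0.02]
tcp_rot: [0.854, 0.521, -0.0, 0.0]
ft_force: [-0.4, -0.2, 0.6]
opening: 0.0854
t 2.37 pos [580.1  96.7  20. ] psi 62.8 open 85.4 F [-0.4 -0.2  0.6] j6 2.09
shift mm [-0.3 -1.1  2. ] turn [ 0.    0.01 -0.01] rows 0.1
t: 2.78
eef_pos: [0.581, 0.097, 0.0211]
tcp_rot: [0.853, 0.521, 0.001, 0.001]
ft_force: [-1.9, -0.6, 5.7]
opening: 0.069
t 2.78 pos [581.   97.   21.1] psi 62.8 open 69.0 F [-1.9 -0.6  5.7] j6 2.09
shift mm [ -0.9  -1.5 -98.9] turn [ 0.12 -0.04  0.01] rows 2.4
```

```bash
python3 -m crank '[0,0,-0.03,0,0,0,0,0,-0.07,0,0,0,0,0,-0.1,0,0,0,0,0,-0.1,0,0,0]'; python3 go.py 622 345.5 120 52.3
python3 - <<'E'
from h import *
im=snap("side","s2",(160,150,400,330),3)
E
```

```text
t: 3.12
eef_pos: [0.5849, 0.0974, 0.1268]
tcp_rot: [0.853, 0.521, 0.005, 0.003]
ft_force: [1.1, -0.4, -0.6]
opening: 0.0687
t 3.12 pos [584.9  97.4 126.8] psi 62.8 open 68.7 F [ 1.1 -0.4 -0.6] j6 2.09
shift mm [237.6 -80.3   7.4] turn [ 0.58 -0.4  10.53] rows 6.0
```

View pics/s2.png

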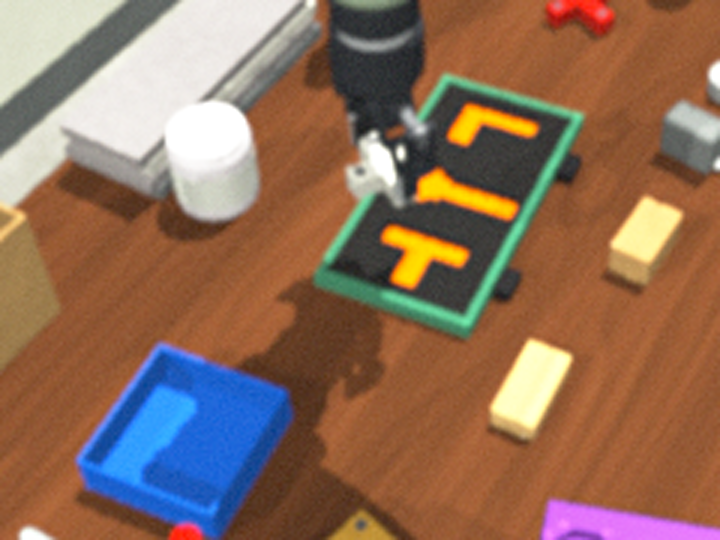

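```bash
python3 -m crank '[0.238,-0.08,0,0,0,10.5,0.238,-0.08,0,0,0,10.5,0.238,-0.08,0,0,0,10.5,0.238,-0.08,0,0,0,10.5,0.238,-0.08,0,0,0,10.5,0.238,-0.08,0,0,0,10.5,0.238,-0.08,0,0,0,10.5,0.238,-0.08,0,0,0,10.5,0.238,-0.08,0.03,0,0,10.5]' 0.3 70; python3 go.py 622 345.5 45 52.3
python3 - <<'E'
from h import *
im=snap("side","s3",(160,150,400,330),3)
E
```

```text
t: 3.92
eef_pos: [0.6209, 0.3471, 0.094]
tcp_rot: [0.897, 0.441, 0.005, 0.001]
ft_force: [1.6, 0.8, 0.2]
opening: 0.0675
t 3.92 pos [620.9 347.1  94. ] psi 52.4 open 67.5 F [1.6 0.8 0.2] j6 2.63
shift mm [-1.   1.6 49. ] turn [ 0.29 -0.44  0.09] rows 1.2
```

View pics/s3.png

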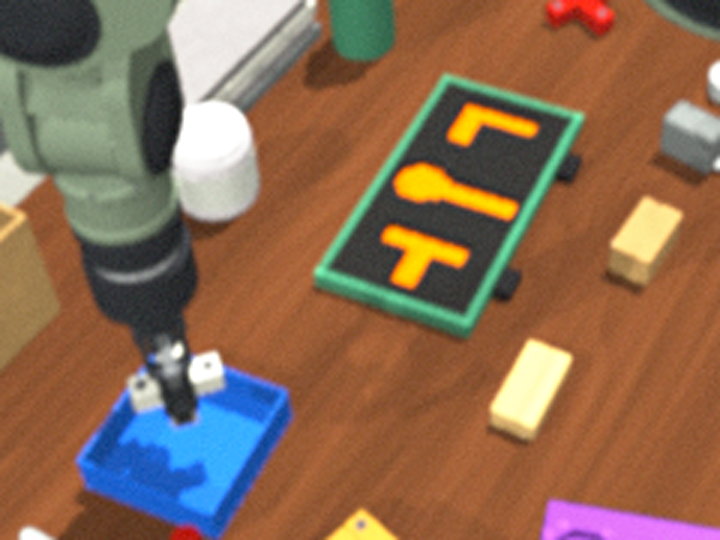

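```bash
python3 -m crank '[0,0,0.025,0,0,0,0,0,0.045,0,0,0,0,0,0.045,0,0,0,0,0,0.045,0,0,0]'; python3 -m crank '[0,0,0,0,0,0,0,0,0,0,0,0,0,0,0,0,0,0,0,0,-0.03,0,0,0,0,0,-0.07,0,0,0,0,0,-0.11,0,0,0]' 1 ; python3 go.py 402 -320 200 -100
python3 - <<'E'
from h import *
im=snap("side","s4",(160,150,400,330),3)
E
```

```text
t: 4.3
eef_pos: [0.616, 0.3433, 0.0425]
tcp_rot: [0.898, 0.44, -0.002, -0.0]
ft_force: [-0.0, -0.7, -0.9]
opening: 0.0673
t: 4.8
eef_pos: [0.617, 0.3453, 0.1552]
tcp_rot: [0.898, 0.441, -0.001, -0.0]
ft_force: [1.2, 0.7, 0.7]
opening: 0.0851
t 4.8 pos [617.  345.3 155.2] psi 52.3 open 85.1 F [1.2 0.7 0.7] j6 2.63
shift mm [-658.   236.4  -44.2] turn [7.0000e-02 7.0000e-02 1.5233e+02] rows 21.3
```

View pics/s4.png

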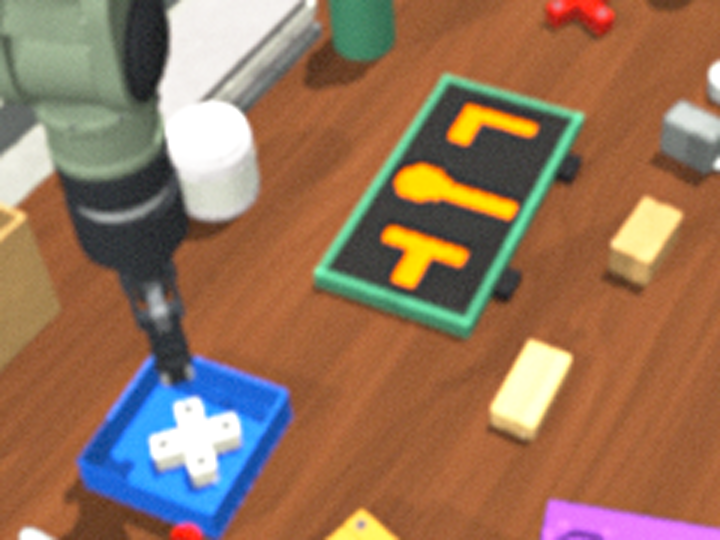

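```bash
python3 -m crank '[-0.3,0.11,-0.04,0,0,-84,-0.3,0.11,-0.04,0,0,-84,-0.3,0.11,-0.04,0,0,-84,-0.3,0.11,-0.04,0,0,-84,-0.3,0.11,-0.04,0,0,-84,-0.3,0.11,-0.04,0,0,-84,-0.3,0.11,-0.04,0,0,-84,-0.3,0.11,-0.04,0,0,-84,-0.3,0.11,-0.04,0,0,-84,-0.3,0.11,-0.04,0,0,-84,-0.3,0.11,-0.04,0,0,-84,-0.3,0.11,-0.04,0,0,-84]'; python3 go.py 402 -320 150 -100
```

```text
t: 5.85
eef_pos: [0.522, 0.0403, 0.1953]
tcp_rot: [0.37, 0.929, 0.0, 0.001]
ft_force: [0.0, -0.7, -0.3]
opening: 0.0857
t 5.85 pos [522.   40.3 195.3] psi 136.6 open 85.7 F [ 0.  -0.7 -0.3] j6 0.69
shift mm [-160.2 -344.4   45. ] turn [-7.0000e-02  1.8000e-01 -1.2338e+02] rows 17.2
```

```bash
python3 -m crank '[-0.16,-0.344,0.04,0,0,-84,-0.16,-0.344,0.04,0,0,-84,-0.16,-0.344,0.04,0,0,-84,-0.16,-0.344,0.04,0,0,-84,-0.16,-0.344,0.04,0,0,-84,-0.16,-0.344,0.04,0,0,-84,-0.16,-0.344,0.04,0,0,-84,-0.16,-0.344,0.04,0,0,-84,-0.16,-0.344,0.04,0,0,-84,-0.16,-0.344,0.04,0,0,-84,-0.16,-0.344,0.04,0,0,-84,-0.16,-0.344,0.04,0,0,-84]'; python3 go.py 402.4 -320.4 90 -100
```

```text
t: 6.85
eef_pos: [0.3988, -0.3225, 0.1547]
tcp_rot: [-0.291, 0.957, -0.002, 0.0]
ft_force: [-0.3, 0.7, -1.1]
opening: 0.0858
t 6.85 pos [ 398.8 -322.5  154.7] psi -146.1 open 85.8 F [-0.3  0.7 -1.1] j6 -1.41
shift mm [-4.2 -0.  64.7] turn [ -0.17  -0.11 -46.1 ] rows 6.4
```

```bash
python3 -m crank '[-0.004,0,0.05,0,0,-46,-0.004,0,0.05,0,0,-46,-0.004,0,0.05,0,0,-46,-0.004,0,0.05,0,0,-46,-0.004,0,0.05,0,0,-46,-0.004,0,0.05,0,0,-46,-0.004,0,0.05,0,0,-46,-0.004,0,0.05,0,0,-46,-0.004,0,0.05,0,0,-46]'; python3 go.py 402.4 -320.4 11 -100
python3 - <<'E'
from h import *
im=snap("side","s5",(360,110,480,210),6)
im=snap("top","t5",(190,130,360,260),4)
E
```

```text
t: 7.6
eef_pos: [0.4033, -0.3167, 0.1047]
tcp_rot: [-0.641, 0.767, -0.001, 0.0]
ft_force: [0.4, 0.4, -0.2]
opening: 0.0857
t 7.6 pos [ 403.3 -316.7  104.7] psi -100.3 open 85.7 F [ 0.4  0.4 -0.2] j6 -2.2
shift mm [ 3.7  0.4 93.7] turn [-0.09 -0.07 -0.26] rows 2.2
```

View pics/s5.png

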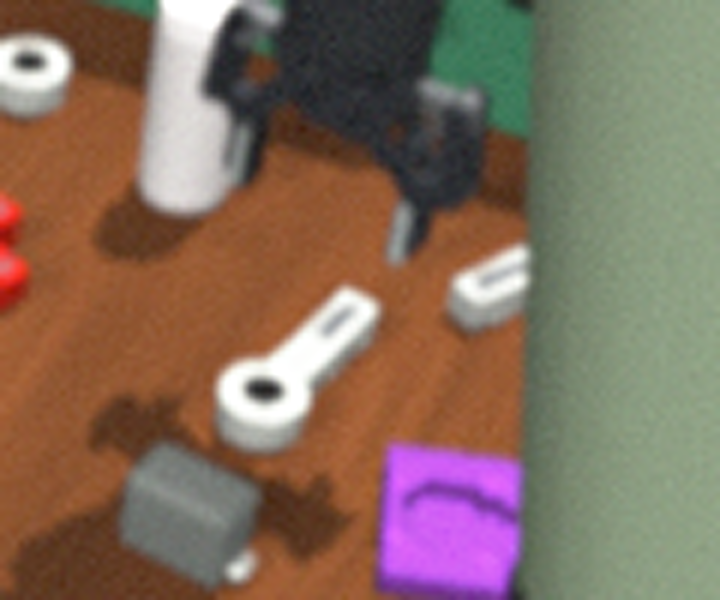

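View pics/t5.png

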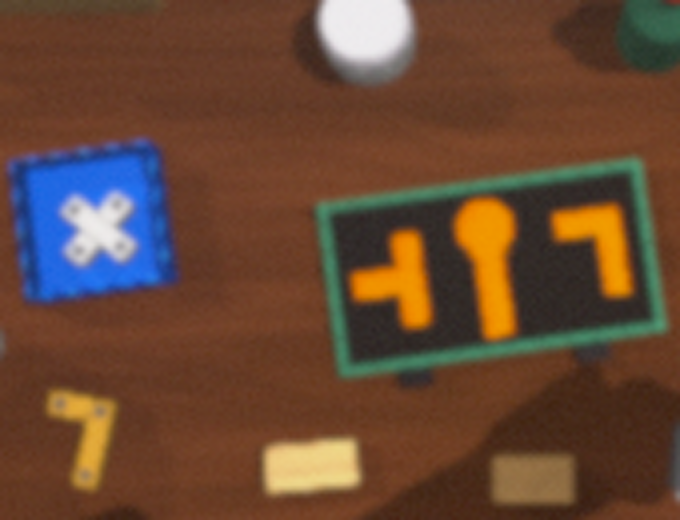

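```bash
python3 -m crank '[0.003,0,0.04,0,0,0,0.003,0,0.07,0,0,0,0.003,0,0.085,0,0,0,0.003,0,0.085,0,0,0,0.003,0,0.085,0,0,0]' ; python3 go.py 402.4 -320.4 11 -100
```

```text
t: 8.12
eef_pos: [0.4019, -0.3187, 0.0185]
tcp_rot: [-0.641, 0.767, 0.001, -0.0]
ft_force: [1.0, -0.7, 0.4]
opening: 0.0857
t 8.12 pos [ 401.9 -318.7   18.5] psi -100.2 open 85.7 F [ 1.  -0.7  0.4] j6 -2.21
shift mm [ 1.6 -0.8  7.5] turn [ 0.08  0.06 -0.21] rows 0.2
```

```bash
python3 -m crank '[0.002,-0.001,0.008,0,0,0,0.002,-0.001,0.008,0,0,0,0.002,-0.001,0.008,0,0,0]' ; python3 -m crank '[0,0,0,0,0,0,0,0,0,0,0,0,0,0,0,0,0,0,0,0,0,0,0,0,0,0,0,0,0,0,0,0,0,0,0,0,0,0,0,0,0,0,0,0,0,0,0,0]' 0 70; python3 go.py 402.4 -320.4 11 -100
```

```text
t: 8.37
eef_pos: [0.4035, -0.322, 0.0116]
tcp_rot: [-0.642, 0.767, -0.001, 0.0]
ft_force: [0.5, 0.1, -0.7]
opening: 0.0854
t: 9.03
eef_pos: [0.4029, -0.3214, 0.0113]
tcp_rot: [-0.642, 0.767, -0.0, -0.0]
ft_force: [-0.8, 1.6, 5.2]
opening: 0.0199
t 9.03 pos [ 402.9 -321.4   11.3] psi -100.2 open 19.9 F [-0.8  1.6  5.2] j6 -2.21
shift mm [-0.9  0.7  0.3] turn [-0.   -0.02 -0.17] rows 0.0
```

```bash
python3 -m crank '[0,0,-0.03,0,0,0,0,0,-0.07,0,0,0,0,0,-0.11,0,0,0,0,0,-0.13,0,0,0,0,0,-0.13,0,0,0]' ; python3 go.py 577.5 -3.5 140 -172.95
```

```text
t: 9.45
eef_pos: [0.4053, -0.3237, 0.1455]
tcp_rot: [-0.642, 0.767, -0.004, 0.0]
ft_force: [0.9, -0.6, -2.7]
opening: 0.0198
t 9.45 pos [ 405.3 -323.7  145.5] psi -100.2 open 19.8 F [ 0.9 -0.6 -2.7] j6 -2.21
shift mm [-345.6 -113.     4.6] turn [-0.52  0.   72.78] rows 10.2
```

```bash
python3 -m crank '[-0.344,-0.113,0,0,0,72.8,-0.344,-0.113,0,0,0,72.8,-0.344,-0.113,0,0,0,72.8,-0.344,-0.113,0,0,0,72.8,-0.344,-0.113,0,0,0,72.8,-0.344,-0.113,0,0,0,72.8,-0.344,-0.113,0,0,0,72.8,-0.344,-0.113,0,0,0,72.8,-0.344,-0.113,0,0,0,72.8,-0.344,-0.113,0,0,0,72.8,-0.344,-0.113,0,0,0,72.8,-0.344,-0.113,0,0,0,72.8]'; python3 go.py 577.5 -3.5 90 -172.95; python3 -m crank '[0,0,0.03,0,0,0,0,0,0.05,0,0,0,0,0,0.05,0,0,0,0,0,0.05,0,0,0]';  python3 go.py 577.5 -3.5 30 -172.95
python3 - <<'E'
from h import *
im=snap("side","s6",(230,130,390,270),5)
im=snap("top","t6",(240,130,380,240),5)
E
```

```text
t: 10.45
eef_pos: [0.5742, -0.0008, 0.1387]
tcp_rot: [-0.062, 0.998, 0.0, -0.002]
ft_force: [-0.5, 0.2, -2.7]
opening: 0.0197
t 10.45 pos [574.2  -0.8 138.7] psi -172.9 open 19.7 F [-0.5  0.2 -2.7] j6 -0.25
shift mm [-3.1 -3.1 48.7] turn [ 0.04 -0.17  0.02] rows 1.2
t: 10.78
eef_pos: [0.5726, -0.0031, 0.089]
tcp_rot: [-0.062, 0.998, 0.0, -0.002]
ft_force: [-0.1, 1.0, -2.2]
opening: 0.02
t 10.78 pos [572.6  -3.1  89. ] psi -172.9 open 20.0 F [-0.1  1.  -2.2] j6 -0.26
shift mm [-5.1 -1.  59. ] turn [ 0.06 -0.28  0.01] rows 1.4
```

View pics/s6.png

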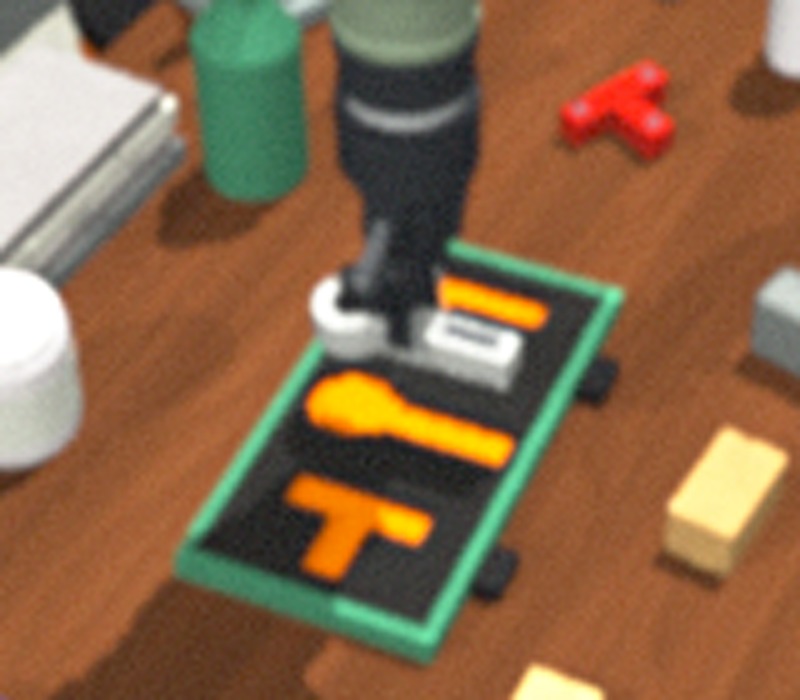

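View pics/t6.png

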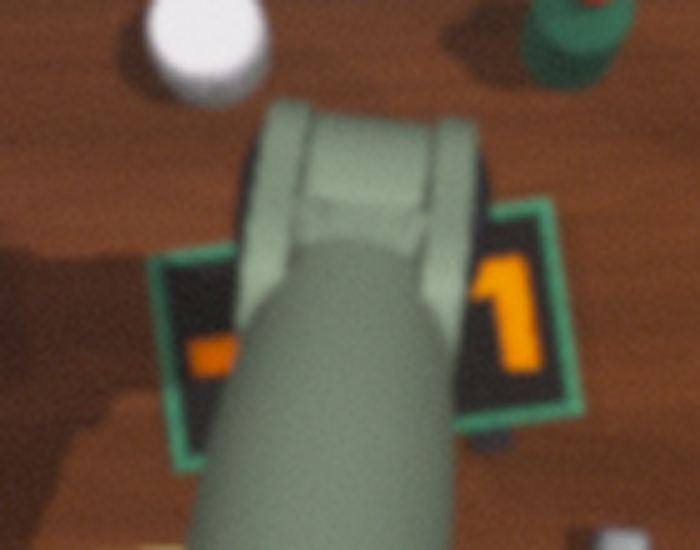

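```bash
python3 - <<'E'
from seg import *
im=np.load("pics/s6.npy"); save(im,"s6c",(285,180,345,215),12)
E
```

```text
(no output)
```

View pics/s6c.png

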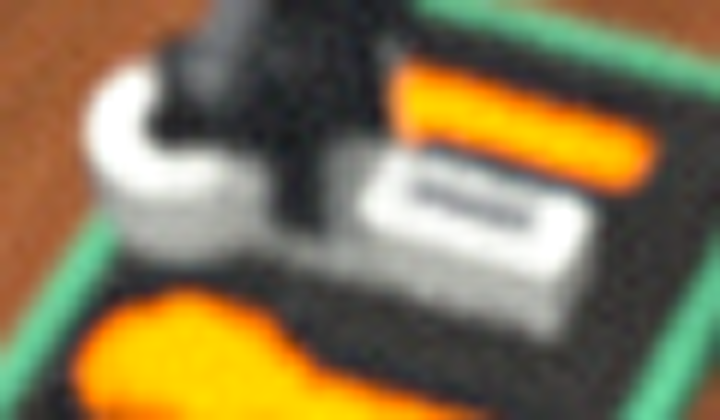

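```bash
python3 - <<'E'
from h import *
p=np.array([[595,210],[560,275],[578,243]])/12+np.array([284.5,179.5])
w=cast("side",p,.0997)*1000; print(w.round(1))
t=np.radians(7.05);U=np.array([[np.cos(t),np.sin(t)],[-np.sin(t),np.cos(t)]])
print(((w[:,:2]-[572.6,-3.1])@U.T).round(1))
E
```

```text
[[ 5.141e+02 -2.240e+01  9.970e+01]
 [ 5.109e+02 -4.000e-01  9.970e+01]
 [ 5.124e+02 -1.120e+01  9.970e+01]]
[[-60.4 -12. ]
 [-60.8  10.3]
 [-60.8  -0.7]]
```

```bash
python3 go.py 578.4 -3.4 36 -172.95; python3 -m crank '[-0.003,0,0.03,0,0,0,-0.003,0,0.052,0,0,0,-0.003,0,0.052,0,0,0,-0.003,0,0.052,0,0,0,-0.003,0,0.052,0,0,0]';  python3 go.py 578.4 -3.4 20 -172.95
```

```text
t 10.88 pos [575.2  -3.3  91.4] psi -173.0 open 20.0 F [ 0.8  0.  -1.7] j6 -0.26
shift mm [-3.1 -0.5 55.4] turn [-0.01  0.03 -0.02] rows 1.3
t: 11.3
eef_pos: [0.5791, -0.0026, 0.0406]
tcp_rot: [-0.061, 0.998, -0.0, 0.001]
ft_force: [0.4, 0.1, -2.0]
opening: 0.0198
t 11.3 pos [579.1  -2.6  40.6] psi -173.0 open 19.8 F [ 0.4  0.1 -2. ] j6 -0.25
shift mm [ 0.8 -0.7 20.6] turn [-0.03  0.12 -0.02] rows 0.5
```

```bash
python3 -m crank '[0,-0.001,0.006,0,0,0,0,-0.001,0.012,0,0,0,0,-0.001,0.016,0,0,0,0,-0.001,0.018,0,0,0,0,-0.001,0.018,0,0,0]';  python3 go.py 578.4 -3.4 20 -172.95
```

```text
t: 11.72
eef_pos: [0.5775, -0.0032, 0.0203]
tcp_rot: [-0.061, 0.998, 0.0, -0.001]
ft_force: [-0.0, 0.6, -1.6]
opening: 0.02
t 11.72 pos [577.5  -3.2  20.3] psi -173.0 open 20.0 F [-0.   0.6 -1.6] j6 -0.26
shift mm [-0.9 -0.3  0.3] turn [ 0.02 -0.06 -0.03] rows 0.0
```

```bash
python3 -m crank '[0,0,0,0,0,0,0,0,0,0,0,0,0,0,0,0,0,0,0,0,-0.03,0,0,0,0,0,-0.07,0,0,0,0,0,-0.11,0,0,0,0,0,-0.13,0,0,0,0,0,-0.13,0,0,0]' 0.55;  python3 go.py 430 349.2 150 166.7
python3 - <<'E'
from h import *
im=snap("side","s7",(230,130,390,270),5)
E
```

```text
t: 12.38
eef_pos: [0.5821, -0.0038, 0.1571]
tcp_rot: [-0.061, 0.998, -0.001, 0.005]
ft_force: [0.5, -1.1, 0.5]
opening: 0.0469
t 12.38 pos [582.1  -3.8 157.1] psi -173.0 open 46.9 F [ 0.5 -1.1  0.5] j6 -0.26
shift mm [107.8 368.9   5. ] turn [-0.05  0.62 20.33] rows 9.2
```

View pics/s7.png

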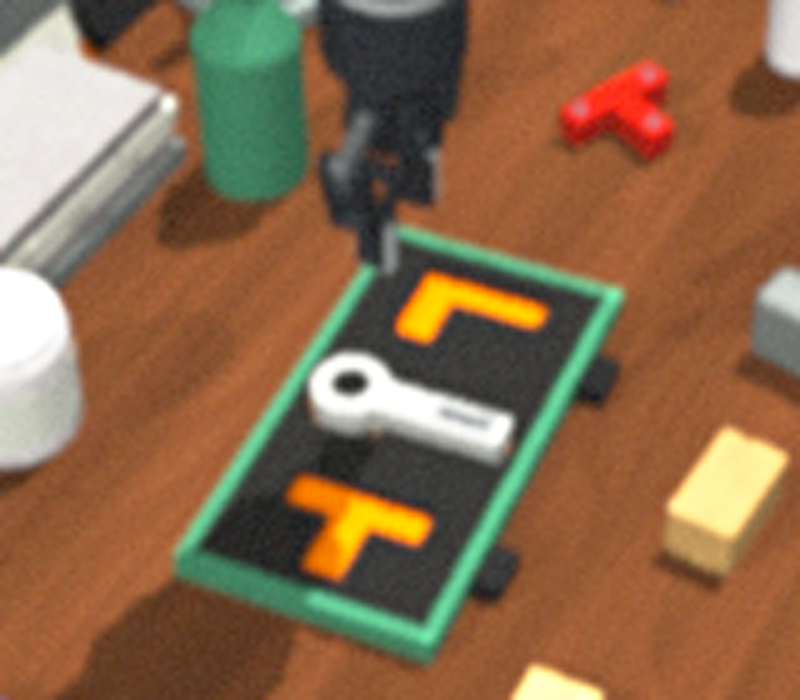

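```bash
python3 -m crank '[0.108,0.368,0.02,0,0,20.3,0.108,0.368,0.02,0,0,20.3,0.108,0.368,0.02,0,0,20.3,0.108,0.368,0.02,0,0,20.3,0.108,0.368,0.02,0,0,20.3,0.108,0.368,0.02,0,0,20.3,0.108,0.368,0.02,0,0,20.3,0.108,0.368,0.02,0,0,20.3,0.108,0.368,0.05,0,0,20.3,0.108,0.368,0.07,0,0,20.3,0.108,0.368,0.07,0,0,20.3,0.108,0.368,0.07,0,0,20.3]';  python3 go.py 430.1 348.1 50 166.7
python3 - <<'E'
from h import *
im=snap("side","s8",(230,180,350,370),4)
im=snap("top","t8",(240,130,380,240),5)
E
```

```text
t: 13.43
eef_pos: [0.4229, 0.3482, 0.0781]
tcp_rot: [0.114, 0.993, -0.002, -0.002]
ft_force: [0.7, 0.4, 0.1]
opening: 0.0469
t 13.43 pos [422.9 348.2  78.1] psi 166.9 open 46.9 F [0.7 0.4 0.1] j6 0.78
shift mm [-7.1  1.7 28. ] turn [-0.27 -0.23  0.17] rows 0.7
```

View pics/s8.png

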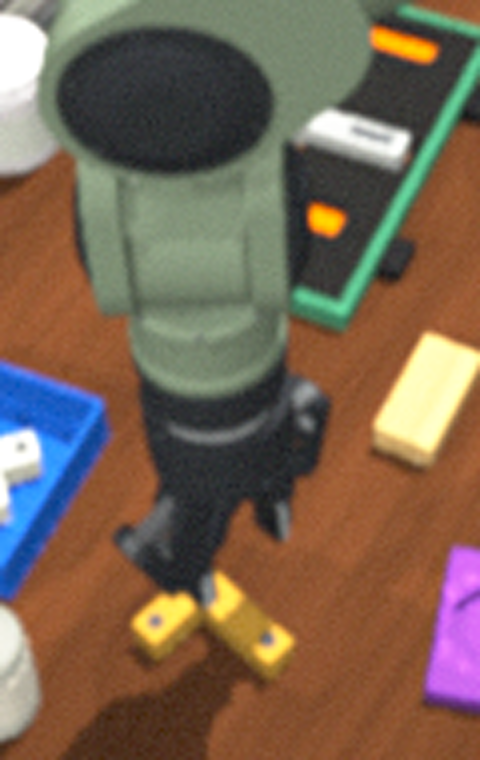

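View pics/t8.png

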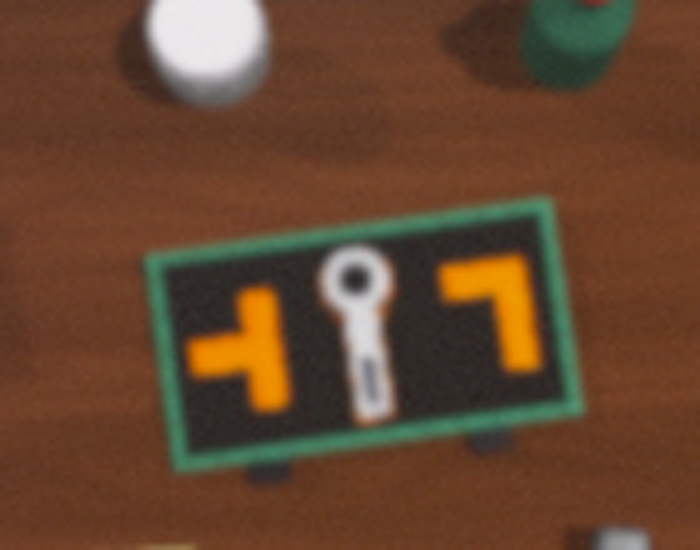

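```bash
python3 - <<'E'
from seg import *
t=np.radians(7.05);U=np.array([[np.cos(t),np.sin(t)],[-np.sin(t),np.cos(t)]])
for n,f,b in(("top","t8",(272,175,300,215)),("side","s7",(280,215,325,250))):
  im=np.load(f"pics/{f}.npy")
  for c in contours(im,"orange",b)[:1]:
    p,c0,a,ax,r=desc(n,c,.0125); q=p@U.T
    print(n,int(a),"cen",(U@c0).round(1),"lo",q.min(0).round(1),"hi",q.max(0).round(1),np.round(r[0],1),np.round(r[1],1),r[2])
E
python3 -m crank '[-0.003,0,0.01,0,0,0,-0.003,0,0.02,0,0,0,-0.003,0,0.02,0,0,0,-0.003,0,0.02,0,0,0]' 0.6;  python3 go.py 430.1 348.1 11 166.7
```

```text
top 2729 cen [573.    7.9] lo [530.7 -14.3] hi [615.   49.5] [566.4  87.8] [84.3 63.8] 7.070072174072266
side 2554 cen [570.7   6.5] lo [530.  -15.1] hi [613.1  46.9] [565.4  85.9] [83. 62.] 6.7166056632995605
t: 13.87
eef_pos: [0.4287, 0.347, 0.0603]
tcp_rot: [0.116, 0.993, -0.0, -0.001]
ft_force: [-0.1, 0.6, 0.3]
opening: 0.0509
t 13.87 pos [428.7 347.   60.3] psi 166.6 open 50.9 F [-0.1  0.6  0.3] j6 0.78
shift mm [-1.1  1.4 49.3] turn [-0.05 -0.05 -0.06] rows 1.2
```

```bash
python3 -m crank '[-0.001,0.001,0.03,0,0,0,-0.001,0.001,0.049,0,0,0,-0.001,0.001,0.049,0,0,0,-0.001,0.001,0.049,0,0,0,-0.001,0.001,0.049,0,0,0]';  python3 go.py 430.1 348.1 11 166.7
```

```text
t: 14.28
eef_pos: [0.4306, 0.349, 0.0129]
tcp_rot: [0.116, 0.993, 0.0, 0.0]
ft_force: [-0.0, 0.4, 0.6]
opening: 0.0514
t 14.28 pos [430.6 349.   12.9] psi 166.7 open 51.4 F [-0.   0.4  0.6] j6 0.78
shift mm [ 0.3 -1.   1.9] turn [0.04 0.04 0.01] rows 0.1
```

```bash
python3 -m crank '[0,0,0.001,0,0,0,0,0,0.001,0,0,0,0,0,0.001,0,0,0,0,0,0.001,0,0,0,0,0,0.001,0,0,0,0,0,0.001,0,0,0,0,0,0.001,0,0,0]' 0 70;  python3 go.py 430.1 348.1 11 166.7; python3 -m crank '[0,0,-0.03,0,0,0,0,0,-0.07,0,0,0,0,0,-0.1,0,0,0,0,0,-0.12,0,0,0,0,0,-0.12,0,0,0]' ;python3 - <<'E'
import numpy as np
t=np.radians(7.05);U=np.array([[np.cos(t),-np.sin(t)],[np.sin(t),np.cos(t)]])
for p in((573,-184.4),(572.5,-2.7)): print((U@p).round(1))
E
```

```text
t: 14.87
eef_pos: [0.4307, 0.3492, 0.0122]
tcp_rot: [0.116, 0.993, 0.001, 0.001]
ft_force: [-0.6, -0.8, 5.3]
opening: 0.0179
t 14.87 pos [430.7 349.2  12.2] psi 166.7 open 17.9 F [-0.6 -0.8  5.3] j6 0.78
shift mm [ 0.3 -1.2  1.2] turn [0.07 0.09 0.02] rows 0.0
t: 15.28
eef_pos: [0.4327, 0.3506, 0.1361]
tcp_rot: [0.115, 0.993, 0.003, 0.003]
ft_force: [0.8, 0.5, -1.3]
opening: 0.0175
[ 591.3 -112.7]
[568.5  67.6]
```

```bash
python3 go.py 592.6 -112.5 100 -172.95
```

```text
t 15.28 pos [432.7 350.6 136.1] psi 166.7 open 17.5 F [ 0.8  0.5 -1.3] j6 0.78
shift mm [-261.6 -414.3   35.2] turn [  0.29   0.42 -20.31] rows 11.8
```

```bash
python3 -m crank '[-0.262,-0.414,0,0,0,-20.3,-0.262,-0.414,0,0,0,-20.3,-0.262,-0.414,0,0,0,-20.3,-0.262,-0.414,0,0,0,-20.3,-0.262,-0.414,0,0,0,-20.3,-0.262,-0.414,0,0,0,-20.3,-0.262,-0.414,0,0,0,-20.3,-0.262,-0.414,0,0,0,-20.3,-0.262,-0.414,0,0,0,-20.3,-0.262,-0.414,0,0,0,-20.3,-0.262,-0.414,0,0,0,-20.3,-0.262,-0.414,0,0,0,-20.3]'; python3 go.py 592.6 -112.5 90 -172.95; python3 -m crank '[-0.002,0,0.02,0,0,0,-0.002,0,0.04,0,0,0,-0.002,0,0.04,0,0,0,-0.002,0,0.04,0,0,0,-0.002,0,0.04,0,0,0,-0.002,0,0.04,0,0,0]';  python3 go.py 592.6 -112.5 40 -172.95
python3 - <<'E'
from h import *
im=snap("side","s9",(250,120,380,240),6)
E
python3 go.py 592.6 -112.5 40 -172.95
```

```text
t: 16.28
eef_pos: [0.5889, -0.1145, 0.1298]
tcp_rot: [-0.061, 0.998, 0.0, -0.001]
ft_force: [0.8, -0.3, -1.1]
opening: 0.018
t 16.28 pos [ 588.9 -114.5  129.8] psi -173.0 open 18.0 F [ 0.8 -0.3 -1.1] j6 -0.44
shift mm [-4.   1.5 39.8] turn [ 0.04 -0.07 -0.04] rows 1.0
t: 16.78
eef_pos: [0.5919, -0.112, 0.0919]
tcp_rot: [-0.062, 0.998, -0.0, 0.001]
ft_force: [0.7, -0.7, -1.6]
opening: 0.0177
t 16.78 pos [ 591.9 -112.    91.9] psi -172.9 open 17.7 F [ 0.7 -0.7 -1.6] j6 -0.43
shift mm [-0.6 -0.6 51.9] turn [-0.04  0.08  0.03] rows 1.2
t 16.83 pos [ 592.1 -112.    92.1] psi -172.9 open 18.0 F [-0.4  0.4 -1.6] j6 -0.43
shift mm [-0.4 -0.5 52.1] turn [-0.05  0.1   0.03] rows 1.2
```

View pics/s9.png

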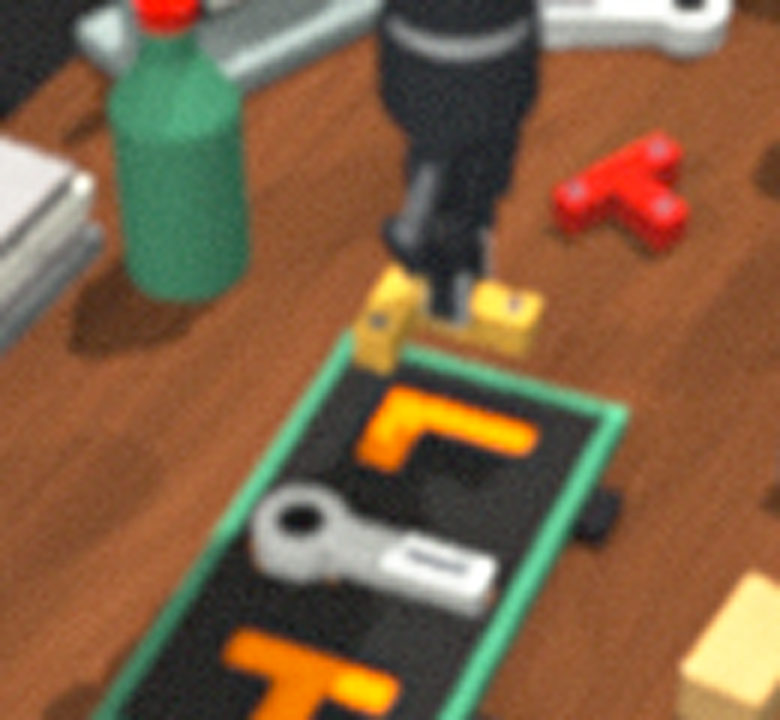

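```bash
python3 - <<'E'
from h import *
im=np.load("pics/s9.npy"); save(im,"s9c",(305,160,345,185),18)
E
```

```text
(no output)
```

View pics/s9c.png

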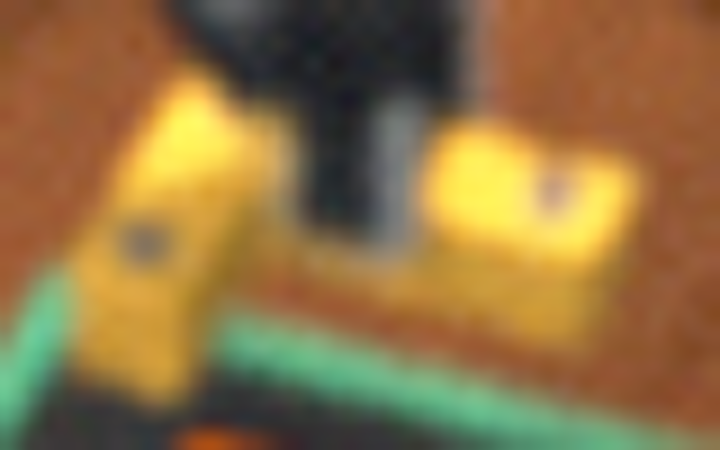

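```bash
python3 - <<'E'
from h import *
t=np.radians(7.05);U=np.array([[np.cos(t),np.sin(t)],[-np.sin(t),np.cos(t)]])
p=np.array([[640,165],[603,250],[622,207],[95,245],[165,280]])/18+np.array([304.5,159.5])
w=cast("side",p,.1018)*1000; print(((w[:,:2]-[592.0,-112.0])@U.T).round(1))
E
```

```text
[[-39.5 -14.3]
 [-41.5   7. ]
 [-40.5  -3.8]
 [ 34.2  38. ]
 [ 20.5  41.1]]
```

```bash
python3 -m crank '[-0.001,-0.001,0.025,0,0,0,-0.001,-0.001,0.05,0,0,0,-0.001,-0.001,0.055,0,0,0,-0.001,-0.001,0.055,0,0,0,-0.001,-0.001,0.055,0,0,0]';  python3 go.py 592.9 -112.5 21 -172.95; python3 -m crank '[0,0,0.006,0,0,0,0,0,0.012,0,0,0,0,0,0.015,0,0,0,0,0,0.015,0,0,0]';  python3 go.py 592.9 -112.5 21 -172.95
```

```text
t: 17.25
eef_pos: [0.5928, -0.113, 0.0368]
tcp_rot: [-0.062, 0.998, -0.0, 0.0]
ft_force: [0.6, -0.4, -1.3]
opening: 0.0177
t 17.25 pos [ 592.8 -113.    36.8] psi -172.9 open 17.7 F [ 0.6 -0.4 -1.3] j6 -0.43
shift mm [-0.1  0.5 15.8] turn [-0.01  0.03  0.01] rows 0.4
t: 17.58
eef_pos: [0.5921, -0.1131, 0.0204]
tcp_rot: [-0.061, 0.998, 0.0, -0.0]
ft_force: [-0.5, 0.7, -2.1]
opening: 0.0179
t 17.58 pos [ 592.1 -113.1   20.4] psi -173.0 open 17.9 F [-0.5  0.7 -2.1] j6 -0.43
shift mm [-0.9  0.5 -0.6] turn [ 0.02 -0.04 -0.03] rows 0.0
```

```bash
python3 -m crank '[0,0,0,0,0,0,0,0,0,0,0,0,0,0,0,0,0,0,0,0,-0.03,0,0,0,0,0,-0.07,0,0,0,0,0,-0.11,0,0,0,0,0,-0.11,0,0,0,0,0,-0.11,0,0,0]' 0.55;  python3 go.py 585.7 -314.8 120 157.4
python3 - <<'E'
from h import *
im=snap("side","s10",(250,120,410,240),5)
im=snap("top","t10",(260,130,440,240),4)
E
```

```text
t: 18.25
eef_pos: [0.5949, -0.114, 0.1344]
tcp_rot: [-0.061, 0.998, -0.001, 0.003]
ft_force: [0.5, 0.4, 0.0]
opening: 0.0469
t 18.25 pos [ 594.9 -114.   134.4] psi -173.0 open 46.9 F [0.5 0.4 0. ] j6 -0.43
shift mm [  33.8 -198.1   14.8] turn [-0.07  0.41 29.63] rows 4.8
```

View pics/s10.png

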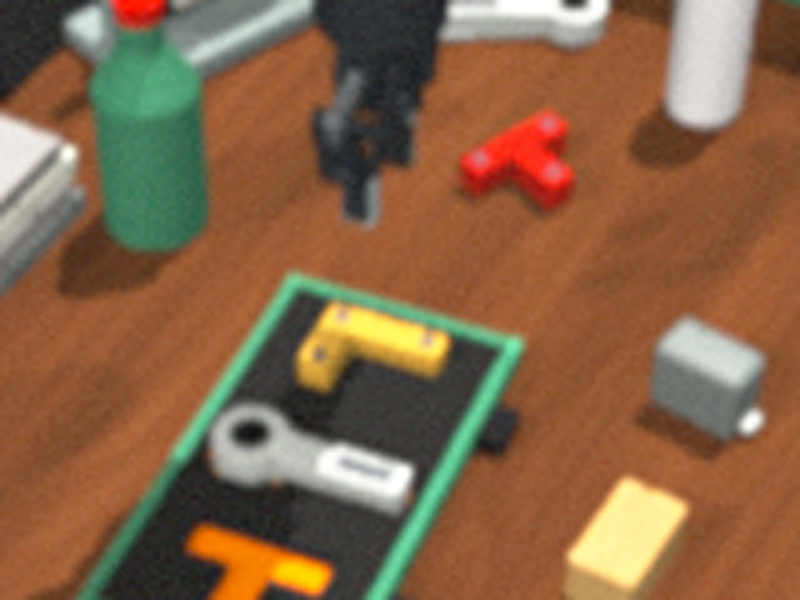

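View pics/t10.png

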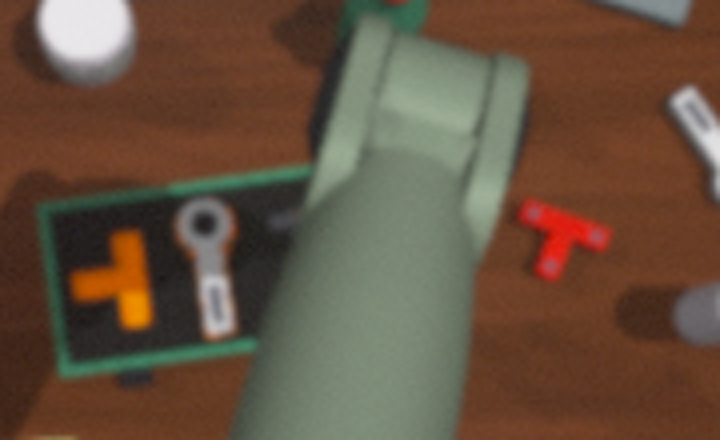

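```bash
python3 -m crank '[0.034,-0.198,0.01,0,0,29.6,0.034,-0.198,0.01,0,0,29.6,0.034,-0.198,0.01,0,0,29.6,0.034,-0.198,0.01,0,0,29.6,0.034,-0.198,0.01,0,0,29.6,0.034,-0.198,0.01,0,0,29.6,0.034,-0.198,0.05,0,0,29.6,0.034,-0.198,0.05,0,0,29.6,0.034,-0.198,0.05,0,0,29.6]';  python3 go.py 585.7 -314.8 50 157.4
python3 - <<'E'
from h import *
im=snap("side","s11",(310,100,430,200),6)
im=snap("top","t11",(260,130,440,240),4)
E
```

```text
t: 19.1
eef_pos: [0.5798, -0.3116, 0.0773]
tcp_rot: [0.196, 0.981, 0.002, -0.004]
ft_force: [-0.3, -0.2, 0.8]
opening: 0.047
t 19.1 pos [ 579.8 -311.6   77.3] psi 157.4 open 47.0 F [-0.3 -0.2  0.8] j6 -0.21
shift mm [-6.9 -0.7 27.2] turn [ 0.11 -0.49  0.04] rows 0.7
```

View pics/s11.png

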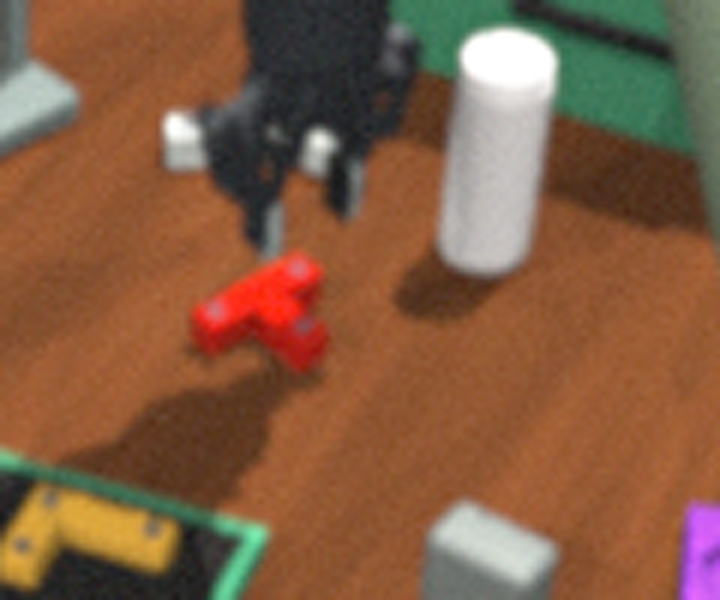

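View pics/t11.png

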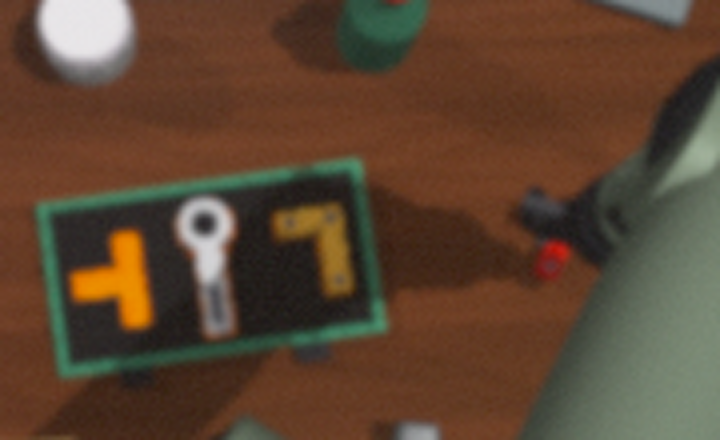

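```bash
python3 -m crank '[-0.004,0,0.02,0,0,0,-0.004,0,0.035,0,0,0,-0.004,0,0.035,0,0,0,-0.004,0,0.035,0,0,0,-0.004,0,0.035,0,0,0]' 0.55;  python3 go.py 585.7 -314.8 11 157.4
```

```text
t: 19.62
eef_pos: [0.5875, -0.3156, 0.0476]
tcp_rot: [0.195, 0.981, -0.0, 0.001]
ft_force: [-0.8, 0.2, -0.6]
opening: 0.0466
t 19.62 pos [ 587.5 -315.6   47.6] psi 157.5 open 46.6 F [-0.8  0.2 -0.6] j6 -0.21
shift mm [ 2.1  0.  36.6] turn [-0.03  0.11  0.06] rows 0.9
```

```bash
python3 -m crank '[0.002,0,0.02,0,0,0,0.002,0,0.036,0,0,0,0.002,0,0.036,0,0,0,0.002,0,0.036,0,0,0,0.002,0,0.036,0,0,0]';  python3 go.py 585.7 -314.8 11 157.4
```

```text
t: 20.03
eef_pos: [0.5857, -0.3152, 0.0116]
tcp_rot: [0.196, 0.981, -0.0, 0.001]
ft_force: [0.2, 0.3, -0.3]
opening: 0.0472
t 20.03 pos [ 585.7 -315.2   11.6] psi 157.4 open 47.2 F [ 0.2  0.3 -0.3] j6 -0.21
shift mm [0.2 0.4 0.5] turn [-0.03  0.12  0.03] rows 0.0
```

```bash
python3 -m crank '[0,0,0,0,0,0,0,0,0,0,0,0,0,0,0,0,0,0,0,0,0,0,0,0,0,0,0,0,0,0,0,0,0,0,0,0,0,0,0,0,0,0]' 0 70;  python3 go.py 585.7 -314.8 11 157.4; python3 -m crank '[0,0,-0.03,0,0,0,0,0,-0.07,0,0,0,0,0,-0.1,0,0,0,0,0,-0.12,0,0,0,0,0,-0.12,0,0,0]' ; python3 go.py 565.3 93.4 120 97.05
```

```text
t: 20.62
eef_pos: [0.5858, -0.3152, 0.0116]
tcp_rot: [0.196, 0.981, -0.0, 0.001]
ft_force: [-1.2, 0.6, 6.5]
opening: 0.018
t 20.62 pos [ 585.8 -315.2   11.6] psi 157.4 open 18.0 F [-1.2  0.6  6.5] j6 -0.21
shift mm [0.2 0.3 0.6] turn [-0.01  0.15  0.04] rows 0.0
t: 21.03
eef_pos: [0.5876, -0.3166, 0.1359]
tcp_rot: [0.196, 0.981, -0.002, 0.004]
ft_force: [1.1, -0.2, -1.2]
opening: 0.0178
t 21.03 pos [ 587.6 -316.6  135.9] psi 157.4 open 17.8 F [ 1.1 -0.2 -1.2] j6 -0.21
shift mm [178.1 370.1  13.5] turn [ 0.17  0.53 60.38] rows 9.9
```

```bash
python3 -m crank '[0.178,0.37,0,0,0,60.4,0.178,0.37,0,0,0,60.4,0.178,0.37,0,0,0,60.4,0.178,0.37,0,0,0,60.4,0.178,0.37,0,0,0,60.4,0.178,0.37,0,0,0,60.4,0.178,0.37,0,0,0,60.4,0.178,0.37,0,0,0,60.4,0.178,0.37,0,0,0,60.4,0.178,0.37,0,0,0,60.4,0.178,0.37,0,0,0,60.4,0.178,0.37,0,0,0,60.4]'; python3 go.py 565.3 93.4 90 97.05; python3 -m crank '[0,0,0.02,0,0,0,0,0,0.04,0,0,0,0,0,0.04,0,0,0,0,0,0.04,0,0,0,0,0,0.04,0,0,0,0,0,0.04,0,0,0]'; 
python3 - <<'E'
from h import *
im=snap("side","s12",(240,130,400,270),5);save(im,"s12c",(265,195,315,230),15)
E
python3 go.py 565.3 93.4 40 97.05
```

```text
t: 22.03
eef_pos: [0.5612, 0.098, 0.1289]
tcp_rot: [0.661, 0.751, -0.001, -0.001]
ft_force: [-0.4, -0.3, -1.2]
opening: 0.0179
t 22.03 pos [561.2  98.  128.9] psi 97.3 open 17.9 F [-0.4 -0.3 -1.2] j6 1.49
shift mm [-5.1  3.5 38.9] turn [-0.09 -0.01  0.27] rows 0.9
t: 22.53
eef_pos: [0.5634, 0.0946, 0.0909]
tcp_rot: [0.663, 0.749, 0.001, 0.001]
ft_force: [-0.3, 0.2, -0.6]
opening: 0.0177
t 22.58 pos [563.4  94.7  91. ] psi 97.0 open 18.1 F [-0.2  0.7 -1.8] j6 1.49
shift mm [-1.5  1.6 51. ] turn [ 0.11  0.01 -0.08] rows 1.2
```

View pics/s12.png

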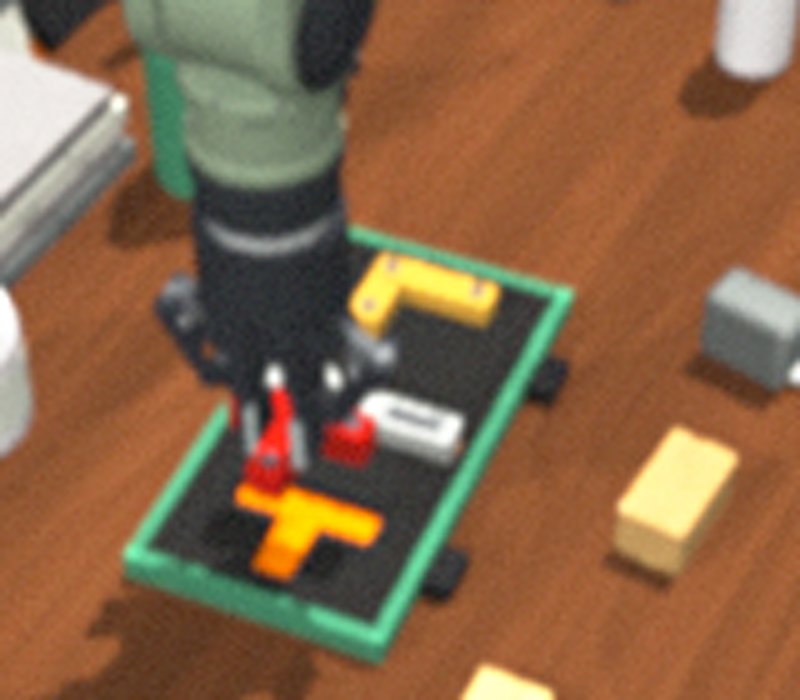

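View pics/s12c.png

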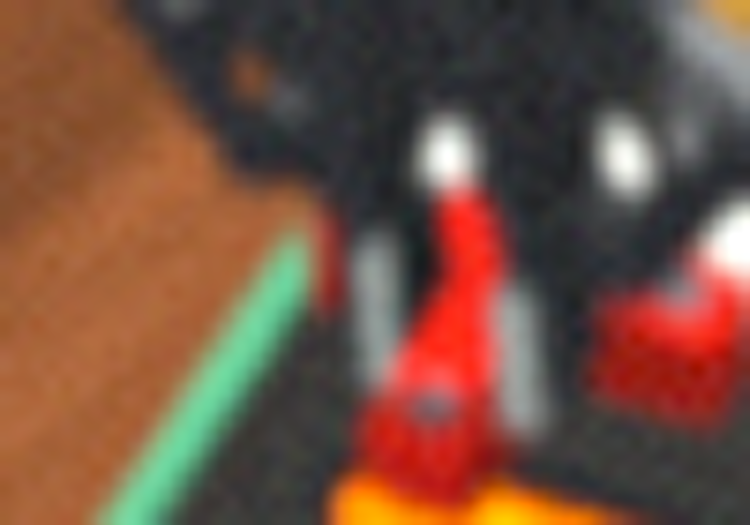

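```bash
python3 - <<'E'
from h import *
t=np.radians(7.05);U=np.array([[np.cos(t),np.sin(t)],[-np.sin(t),np.cos(t)]])
p=np.array([[435,405],[685,285]])/15+np.array([264.5,194.5])
w=cast("side",p,.1014)*1000; print(((w[:,:2]-[563.4,94.7])@U.T).round(1))
E
```

```text
[[  0.   16.1]
 [-28.5 -26.8]]
```

```bash
python3 go.py 565.4 92.9 37 97.05; python3 -m crank '[-0.002,0.001,0.025,0,0,0,-0.002,0.001,0.05,0,0,0,-0.002,0.001,0.054,0,0,0,-0.002,0.001,0.054,0,0,0,-0.002,0.001,0.054,0,0,0]';  python3 go.py 565.4 92.9 20 97.05
```

```text
t 22.58 pos [563.4  94.7  91. ] psi 97.0 open 18.1 F [-0.2  0.7 -1.8] j6 1.49
shift mm [-2.   1.7 54. ] turn [ 0.11  0.01 -0.08] rows 1.3
t: 23.0
eef_pos: [0.5641, 0.0934, 0.0368]
tcp_rot: [0.662, 0.749, 0.0, 0.0]
ft_force: [0.1, 0.1, -0.8]
opening: 0.0182
t 23.0 pos [564.1  93.4  36.8] psi 97.0 open 18.2 F [ 0.1  0.1 -0.8] j6 1.48
shift mm [-0.6  1.2 16.8] turn [ 0.03  0.   -0.03] rows 0.4
```

```bash
python3 -m crank '[-0.0005,0.001,0.005,0,0,0,-0.0005,0.001,0.011,0,0,0,-0.0005,0.001,0.016,0,0,0,-0.0005,0.001,0.016,0,0,0,-0.0005,0.001,0.016,0,0,0]';  python3 go.py 565.4 92.9 20 97.05
```

```text
t: 23.42
eef_pos: [0.5649, 0.0928, 0.0198]
tcp_rot: [0.663, 0.749, -0.0, 0.0]
ft_force: [0.4, -1.2, -1.4]
opening: 0.0178
t 23.42 pos [564.9  92.8  19.8] psi 97.0 open 17.8 F [ 0.4 -1.2 -1.4] j6 1.48
shift mm [ 0.1  0.5 -0.2] turn [ 0.01  0.04 -0.04] rows 0.0
```

```bash
python3 -m crank '[0,0,0,0,0,0,0,0,0,0,0,0,0,0,0,0,0,0,0,0,-0.03,0,0,0,0,0,-0.07,0,0,0,0,0,-0.11,0,0,0,0,0,-0.15,0,0,0,0,0,-0.15,0,0,0]' 0.55;  python3 go.py 380 -330 230 97.05
```

```text
t: 24.08
eef_pos: [0.5695, 0.0935, 0.1784]
tcp_rot: [0.662, 0.749, 0.005, 0.005]
ft_force: [1.9, -0.1, 1.5]
opening: 0.0467
t 24.08 pos [569.5  93.5 178.4] psi 97.0 open 46.7 F [ 1.9 -0.1  1.5] j6 1.48
shift mm [-397.1 -239.3  -54.5] turn [ 0.75  0.05 -0.  ] rows 11.2
```

```bash
python3 -m crank '[-0.397,-0.239,-0.05,0,0,0,-0.397,-0.239,-0.05,0,0,0,-0.397,-0.239,-0.05,0,0,0,-0.397,-0.239,-0.05,0,0,0,-0.397,-0.239,-0.05,0,0,0,-0.397,-0.239,-0.05,0,0,0,-0.397,-0.239,-0.05,0,0,0,-0.397,-0.239,-0.05,0,0,0,-0.397,-0.239,-0.05,0,0,0,-0.397,-0.239,-0.05,0,0,0,-0.397,-0.239,-0.05,0,0,0,-0.397,-0.239,-0.05,0,0,0]'; python3 - <<'E'
from seg import *
s=snap("side","s13",(250,165,370,265),6)
t=snap("top","t13",(265,165,360,230),8)
save(t,"t13f"); save(s,"s13f")
th=np.radians(7.05);U=np.array([[np.cos(th),np.sin(th)],[-np.sin(th),np.cos(th)]])
# expected proud height .030: compare the two views' silhouette centroids at mid proud height
for col,bt,bs in(("red",(268,180,300,215),(275,215,330,255)),("brass",(325,170,355,215),(300,180,345,210))):
  for n,im,b in(("top",t,bt),("side",s,bs)):
    for z in(.0235,.030):
      for c in contours(im,col,b)[:1]:
        p,c0,a,ax,r=desc(n,c,z); q=p@U.T; print(col,n,z,"cen",(U@c0).round(1),"lo",q.min(0).round(1),"hi",q.max(0).round(1),int(a),"rect",round(r[2],1))
E
```

```text
t: 25.08
eef_pos: [0.3742, -0.3358, 0.2208]
tcp_rot: [0.665, 0.747, -0.001, 0.002]
ft_force: [1.0, -0.2, 0.1]
opening: 0.0471
red top 0.0235 cen [572.9  10.9] lo [532.4 -10.1] hi [613.7  49.5] 2249 rect 7.6
red top 0.03 cen [572.1  10.6] lo [531.9 -10.4] hi [612.8  49. ] 2226 rect 7.6
red side 0.0235 cen [574.8   7. ] lo [530.2 -19.4] hi [617.3  52.8] 3312 rect 7.4
red side 0.03 cen [572.2  11.8] lo [527.9 -14.3] hi [614.5  57.4] 3268 rect 7.4
brass top 0.0235 cen [ 581.3 -175.9] lo [ 531.1 -199. ] hi [ 614.5 -135.9] 2971 rect 6.7
brass top 0.03 cen [ 580.5 -175.2] lo [ 530.6 -198.3] hi [ 613.6 -135.4] 2941 rect 6.7
brass side 0.0235 cen [ 579.5 -176.8] lo [ 529.8 -205.5] hi [ 616.7 -129.2] 4142 rect 6.6
brass side 0.03 cen [ 576.9 -170.7] lo [ 527.6 -199.2] hi [ 613.9 -123.5] 4086 rect 6.6
```

View pics/s13.png

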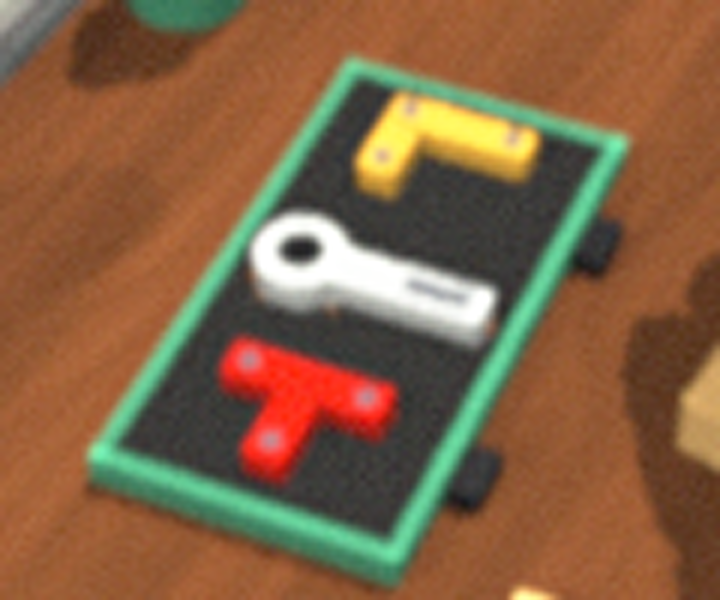

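View pics/t13.png

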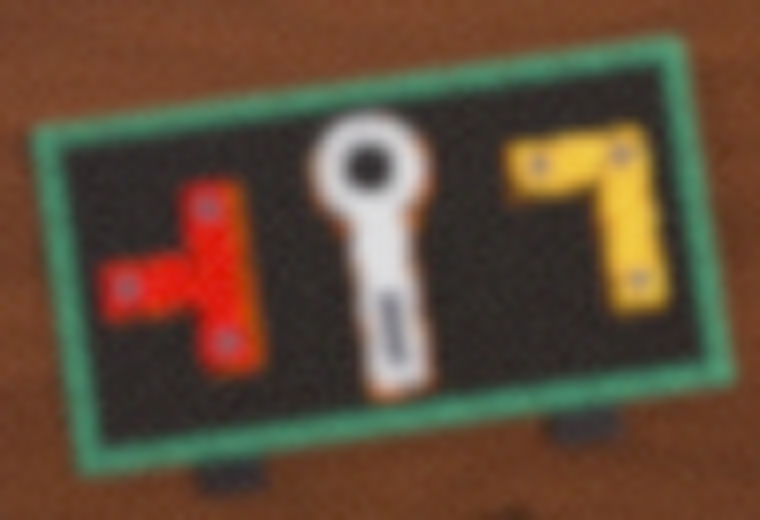

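View pics/t13f.png

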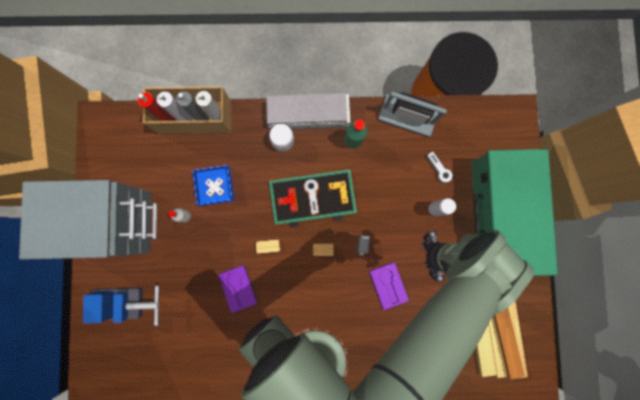

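```bash
python3 - <<'E'
from seg import *
S=np.array([[248,360],[368,398],[270,440],[410,108],[514,138],[382,155],[300,248],[437,290]])/6+[249.5,164.5]
T=np.array([[208,207],[228,342],[126,288],[622,153],[640,279],[540,163],[370,168],[392,328]])/8+[264.5,164.5]
for i in range(8):
  def cw(n,p): 
    c=cast(n,p,0)[0]; o=-R(n).T@I[n]["tvec"]; return o,(c-o)/np.linalg.norm(c-o)
  (a,u),(b,v)=cw("side",S[i]),cw("top",T[i])
  k=np.linalg.lstsq(np.c_[u,-v],b-a,rcond=None)[0]; P,Q=a+k[0]*u,b+k[1]*v
  print((1000*(P+Q)/2).round(1),"gap",(1000*np.linalg.norm(P-Q)).round(1))
E
```

```text
[598.8  72.9  30.4] gap 0.6
[538.4  64.9  30.7] gap 1.2
[563.3 109.4  31.9] gap 0.8
[ 618.9 -110.6   32. ] gap 0.4
[ 562.2 -117.    33. ] gap 1.2
[614.7 -74.5  31.4] gap 1.7
[614.7   1.2  32.5] gap 0.1
[543.1  -7.1  33.7] gap 0.6
```

View pics/s13f.png

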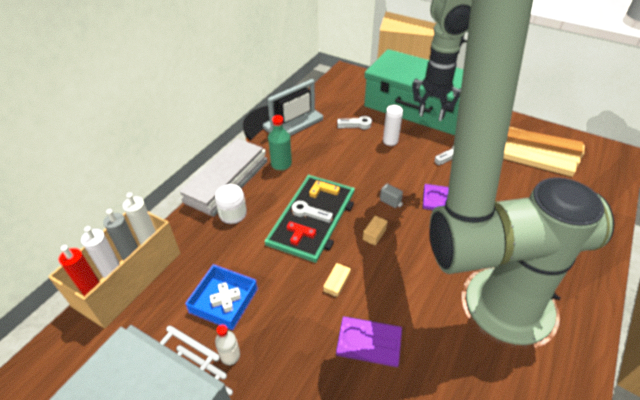

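```bash
python3 -m crank '[0,0,0,0,0,0,0,0,0,0,0,0,0,0,0,0,0,0,0,0,0,0,0,0,0,0,0,0,0,0,0,0,0,0,0,0]'; python3 -c "
from bench import bot
print(bot.sign_off())"
```

```text
t: 25.68
eef_pos: [0.3765, -0.3295, 0.2199]
tcp_rot: [0.662, 0.75, 0.0, -0.0]
ft_force: [0.2, -0.4, 0.6]
opening: 0.0469
the job is handed in; nothing more can be done
None
```

The job is handed in at about 26 s of the 72 s allowed. The white cross is in the blue bin. The spanner (the one farthest left), the elbow and the tee are each in their own cavity, placed in that order.

- **Seating:** two-view measurement put the tops of all three parts 30–34 mm above the bench. They should be 30 mm when home and 39 mm if resting on the foam, and the calibration is good to about 2 mm. All three look flat.
- **Fit:** the spanner has an even orange margin all round. The tee sits to one side of its clearance, towards its stem.
- **Small disagreement:** before lowering the tee, two reference marks on it disagreed by about 3 mm on where it sat in the grip. I used a value between them, and it went in without contact force.
- **Other things:** the final pictures show them where they stood. One other spanner is hidden behind the arm in the top picture and partly hidden in the side one. The gripper ended clear, about 0.22 m above the bench.

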